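# Stow the wax bars, shut the kit drawer and lock it with its rod

### The job

Put every wax bar that lies on the bench into the open kit drawer, then push the drawer fully home. Lock it by threading the steel rod with the wooden grip through all three steel eyes (the drawer's eye lies between the cabinet's two) until its point stands well clear of the last eye, and let go; leave the cork block, brush, scraper and iron where they are.

Things in the scene. Friction and masses are not known exactly. Their poses are not given: they have to be found in the camera images.
- bar1: a pale ivory bar of hard ski wax, 60 (its x) x 26 (y) x 22 mm high (z), 45 g; origin at the centre of its underside; lies flat on the bench to the robot's right. Three or four such bars are there; absent ones read None
- bar2: a pale ivory bar of hard ski wax, 60 (its x) x 26 (y) x 22 mm high (z), 45 g; origin at the centre of its underside; lies flat on the bench to the robot's right. Three or four such bars are there; absent ones read None
- bar3: a pale ivory bar of hard ski wax, 60 (its x) x 26 (y) x 22 mm high (z), 45 g; origin at the centre of its underside; lies flat on the bench to the robot's right. Three or four such bars are there; absent ones read None
- bar4: a pale ivory bar of hard ski wax, 60 (its x) x 26 (y) x 22 mm high (z), 45 g; origin at the centre of its underside; lies flat on the bench to the robot's right. Three or four such bars are there; absent ones read None
- kit_cabinet: low birch cabinet fixed to the bench, 160 deep (x) x 260 wide (y) x 62 mm high, its front facing the robot (its own -x); origin at the centre of its underside. Its front edge is at x = -80 mm. Two fixed steel eyes stand up at the front edge of its top
- kit_drawer (a joint): how far the drawer is out, m: 0 = home at its stop, 0.105 to 0.12 at the start; 2.5 N of friction, stays where left. Front board 258 wide, 12 thick, 3 to 60 mm above the bench; a steel knob 22 mm across sticks out 18 mm mid-front at 30 mm height, so push beside it. Front face at cabinet x = -92 mm minus this value. Contents must stay lower than 54 mm above the bench to go in
- drawer_floor (a point): point on the drawer's inner floor (9 mm above the bench) at the inner face of the front board, mid-width; moves with the drawer, axes as the cabinet's. The inside runs 134 mm to +x and 108 mm to either side in y; wall tops 46 mm above the bench. Only the part out of the cabinet (as long as joint kit_drawer) is open from above
- eye_left (a point): centre of the hole of the cabinet's fixed eye at its +y side: cabinet x = -78, y = +50, height 84 mm. Each eye is an upright steel plate 26 mm square and 8 mm thick with a 15 mm round hole along the cabinet's y; the hole centre is 22 mm above the cabinet's top
- eye_drawer (a point): centre of the hole of the eye on the top edge of the drawer's front board (same plate and hole), mid-width, height 84 mm; with the drawer home it lies exactly midway between the other two, on their axis
- eye_right (a point): centre of the hole of the cabinet's fixed eye at its -y side: cabinet x = -78, y = -50, height 84 mm
- rod: locking rod, 110 g: beech grip block 50 (x) x 22 (y) x 22 mm (z), origin at its centre, from whose +x end a 10 mm round steel rod stands out 160 mm along +x, the last 17 mm a 6 mm thick round-ended nose. At the start it lies level on its rest to the robot's left, axis 34 mm above the bench, grip nearer the robot with upright sides; under the grip only an 18 mm wide block
- rod_tip (a point): end of the rod's nose, on its axis, 185 mm from the grip's centre; axes as the rod
- rod_neck (a point): where the steel enters the grip, on the axis, 25 mm from the grip's centre; axes as the rod
- rod_rest: birch rest of the rod, fixed: base 190 x 70 x 6 mm; origin on the bench under the grip, x along the rod; at 115 mm a post with a notch 15 mm wide, walls 38 mm high
- cork: square cork block 50 x 50 x 30 mm, origin under its centre; lies among the wax bars, stays there
- brush: dark horsehair brush with beech back, 120 x 50 x 38 mm, origin under its centre; stays there
- scraper: clear acrylic scraper 140 x 60 x 5 mm, origin under its centre; stays there
- iron: red enamel waxing iron 130 x 85 x 96 mm, origin under its centre; stays there
Not all that is in view belongs to the job. Leave any green or red look-alike of the bar1 alone.

How it is judged:
On the way, in this order (a step that is already met when the one before it is completed fails the run):
1. all the wax bars that are there lie in the drawer (x of bar1 in the frame of drawer_floor between 0 and 0.136 m and y of bar1 in the frame of drawer_floor between -0.108 and 0.108 m and z of bar1 in the frame of drawer_floor between -0.006 and 0.034 m and x of bar2 in the frame of drawer_floor between 0 and 0.136 m and y of bar2 in the frame of drawer_floor between -0.108 and 0.108 m and z of bar2 in the frame of drawer_floor between -0.006 and 0.034 m and x of bar3 in the frame of drawer_floor between 0 and 0.136 m and y of bar3 in the frame of drawer_floor between -0.108 and 0.108 m and z of bar3 in the frame of drawer_floor between -0.006 and 0.034 m and x of bar4 in the frame of drawer_floor between 0 and 0.136 m and y of bar4 in the frame of drawer_floor between -0.108 and 0.108 m and z of bar4 in the frame of drawer_floor between -0.006 and 0.034 m), for 0.2 s.
2. the drawer is pushed home with the bars in it (all of step 1 and value of joint kit_drawer below 0.006 m), for 0.2 s.
At the end, for the whole second after the job is handed in: every wax bar present lies inside the drawer, the drawer is within 6 mm of its stop, and the rod lies through all three eyes from either side, its tip at least 10 mm beyond the outer face of the last eye, released and at rest (all of step 2 and ((x of rod_tip in the frame of eye_right between -0.012 and 0.012 m and z of rod_tip in the frame of eye_right between -0.012 and 0.012 m and x of rod_neck in the frame of eye_left between -0.012 and 0.012 m and z of rod_neck in the frame of eye_left between -0.012 and 0.012 m and y of rod_tip in the frame of eye_right below -0.014 m and y of rod_neck in the frame of eye_left above 0.002 m and angle between the x axis of rod and the y axis of kit_cabinet, either way round below 0.1 rad) or (x of rod_tip in the frame of eye_left between -0.012 and 0.012 m and z of rod_tip in the frame of eye_left between -0.012 and 0.012 m and x of rod_neck in the frame of eye_right between -0.012 and 0.012 m and z of rod_neck in the frame of eye_right between -0.012 and 0.012 m and y of rod_tip in the frame of eye_left above 0.014 m and y of rod_neck in the frame of eye_right below -0.002 m and angle between the x axis of rod and the y axis of kit_cabinet, either way round below 0.1 rad)) and linear speed of rod below 0.02 m/s); the robot touches nothing.
It fails at once if the cork block is pushed more than 6 cm from its place (distance of cork from where it was at the start of the episode above 0.06 m).
It fails at once if the brush is pushed more than 6 cm from its place (distance of brush from where it was at the start of the episode above 0.06 m).
It fails at once if the scraper is pushed more than 6 cm from its place (distance of scraper from where it was at the start of the episode above 0.06 m).
It fails at once if the waxing iron is pushed more than 6 cm from its place (distance of iron from where it was at the start of the episode above 0.06 m).
Of bar1, bar2, bar3, bar4 only 3 to 4 are there at a start; the rules pass over those that are not, and their reading is None.
At some moment in a run one of bar1, bar2, bar3, bar4 may be knocked a few centimetres aside while the robot is not near it.
It also fails if it takes over 208 s, if anything falls off the work surface, if the arm or the gripper's body presses on something with over 40 N, if the wrist force passes 120 N, or if a joint passes its speed limit or range.

### The arm

A 6-joint arm with a two-finger parallel gripper is mounted at the origin on the work surface. World frame = base frame: x ahead of the robot, y to its left, z up, the work surface at z = 0. Lengths are in m, angles in rad, forces in N, time in s.
With the tool pointing down it reaches from about 0.2 to 0.875 m from the base axis. Payload 3.4 kg.
Tool frame: the origin (TCP) lies midway between the tips of the shut fingers; the grasp point (between the pads) lies 19 mm behind it (env.grip_point_offset is the distance from the TCP to the grasp point, in m); z points along the fingers, x is the direction in which the jaws open and shut, and the axes are right-handed (so a half turn about z gives the same grasp; the last joint's range is limited). The gripper opens to 94 mm and grips with 3 to 60 N. Pads are 16 mm wide; open, the fingers measure 119 mm over their backs; the gripper's body (75 mm by 177 mm) begins 78 mm behind the grasp point.
Start: joints at [-1.36, 0.276, 1.505, -0, 1.361, -0.121], TCP at [0.187, -0.544, 0.205] pointing down, gripper open.
Joint ranges: [-2.89, 2.89], [-0.75, 2.08], [0.22, 2.7], [-1.18, 4.32], [0.11, 2.71], [-2.7, 2.7]. Speed limits (rad/s): [2.57, 2.57, 3.14, 3.14, 3.14, 3.14].

### API

Orientations are given as a unit quaternion [x, y, z, w].
In Python, from rig import env, viewer, boxes_of, masks_of gives the robot as it stands.
- The arm moves only by the tool move_arm, never from a script. Its argument "increments" is a list of rows, each a list of 4 numbers: the shift along the tool's x, y, z scaled (see below), then the turn about the tool's z scaled (see below). In form: [[dx, dy, dz, twist], ...]. A call has 1 to 10 rows; each row is the pose to reach, as a shift and turn from the pose commanded when the call began, along the tool's axes at that moment; what a row does not reach only later rows make up. The controller multiplies each number of a shift by 20 cm and each number of a turn by 0.5 rad. A row lasts 1/12 s, in which the tool goes at most 41.7 mm and 7.16 degrees, less where a joint would pass 70% of its speed; a pose out of reach is approached as far as the arm can. A call with a number of a shift or a turn outside -1 to 1 is refused whole. A call with a gripper value outside its range is refused whole. "jaw" is the gripper command: -1 is fully open, 1 is shut, values between are in proportion, set as the call begins (left out, the last holds). The fingers move at their own pace and stop on an object; "newtons" is the grip in N (left out, the last holds). Time passes only in rows, so rows that repeat a pose let the fingers close. It gives the time, the measured TCP pose, the force and the opening at its end, in the units of the state.
- env.state(): the state, without advancing time (a new reading comes with each control period).
- viewer.read_camera(name): name is "scene" or "top" or "wrist"; returns a dict with "img" (420x560x3 uint8, red, green, blue), "camera_matrix" (3x3 intrinsics, pixels), "eye" and "attitude" of the camera in the world; the wrist camera has in their place "mount" (4x4, takes a point from camera to tool coordinates, whose origin is the TCP and whose axes are the tool frame's). Camera axes: x right, y up, looking along -z (the intrinsics and any distortion apply to the point x, -y, -z); pixel columns grow to the right and rows downward; lengths in m; the calibration is good to about 2 mm. A picture is of the moment at which its call begins: read the wrist's pose just before it. There is no depth.
- env.close_job(): hands the job in, once; it reports no verdict.
Trained networks look in the newest picture that a camera, given by its name, has taken for a name from the list of things; names that differ only in an ending like _2 or _b are one class to them, and where a whole thing is asked for, a point or a joint stands for the part that bears it (a point fixed in the world has none). Each returns a list of dicts, best first, with "p" (0 to 1); they miss things now and then, are a little off and sometimes report something else, mostly with a low value. They report only what shows in the picture. A call takes as long as a camera call. They do not tell look-alikes from the thing itself.
- boxes_of(name, camera): "location" ([column, row] in pixels, amid what is visible of it).
- masks_of(name, camera): "region" (420x560 bool, what is visible of it) and "location" ([column, row] in pixels, amid what is visible of it).
The state is a dict: "time": time; "q": joint angles; "dq": joint speeds; "tau": joint torques, N m; "tcp_pos": TCP position; "orientation": TCP orientation; "contact_force": force on the tool from outside, world axes, zero at the start; "moment": the same for the moment, N m; "gripper_width": finger opening in m.
Only numpy, scipy, OpenCV 4.12 (cv2) and the standard library are available. Lean on these libraries where they do the work, as an engineer would, in place of code of your own. Each camera call takes 0.05 s, during which the arm holds its last target. There are 200 camera calls.

## Working session

There is one attempt and no reset: what is moved stays moved. The work goes in short steps, Python scripts to look and compute and a tool call to move; the robot and the scene stay as the last step left them, time stands still between calls to the robot, and variables do not carry over. Pictures are saved under pics/ and viewed, about 12 in all and at most 16, crops included, and the job is handed in when it is done.

Besides the shell and the picture viewer there is one more tool, called after "Call:" as a command line: name --pt "numbers of a row" for each row, then --argument value for the rest. move_arm: Moves the arm, as the interface text tells. Shifts and turns lie within -1 to 1; 1 stands for 20 cm of shift or 0.5 rad of turn. Its arguments: {"type":"object","properties":{"increments":{"type":"array","items":{"type":"array","items":{"type":"number"}}},"jaw":{"type":"number"},"newtons":{"type":"number"}},"required":["increments"]}

```bash
ls; mkdir -p pics; cat > h.py <<'E'
import numpy as np, cv2
from scipy.spatial.transform import Rotation as R
from rig import env, viewer, boxes_of, masks_of
def cam(name):
    s=env.state(); c=viewer.read_camera(name); c['img']=np.array(c['img'])
    if 'mount' in c:
        T=np.eye(4);T[:3,:3]=R.from_quat(s['orientation']).as_matrix();T[:3,3]=s['tcp_pos']
        c['T']=T@np.array(c['mount'])
    else:
        a=np.array(c['attitude']);T=np.eye(4);T[:3,:3]=a if a.shape==(3,3) else R.from_quat(a).as_matrix();T[:3,3]=c['eye'];c['T']=T
    return c
def ray(c,px,z):
    K=np.array(c['camera_matrix'],float);d=c.get('distortion')
    u=cv2.undistortPoints(np.array([[px]],float),K,None if d is None else np.array(d,float))[0,0]
    v=c['T'][:3,:3]@np.array([u[0],-u[1],-1]);e=c['T'][:3,3]
    return e+v*(z-e[2])/v[2]
def proj(c,p):
    K=np.array(c['camera_matrix'],float);d=c.get('distortion')
    q=(np.linalg.inv(c['T'])@np.r_[p,1])[:3];
    r=cv2.projectPoints(np.array([[q[0],-q[1],-q[2]]]),np.zeros(3),np.zeros(3),K,None if d is None else np.array(d,float))[0]
    return r[0,0]
def save(img,n): cv2.imwrite('pics/'+n,cv2.cvtColor(np.ascontiguousarray(img),cv2.COLOR_RGB2BGR))
E
python3 - <<'E'
from h import *
for n in ('top','scene'):
    c=cam(n); save(c['img'],n+'0.png'); print(n,[k for k in c],c['T'][:3,3],c['camera_matrix'])
    for k in ['bar1','kit_cabinet','kit_drawer','eye_left','rod','rod_rest','cork','brush','scraper','iron']:
        print(k,[(round(b['p'],2),np.round(b['location']).tolist(),np.round(ray(c,b['location'],.02),3).tolist()[:2]) for b in boxes_of(k,n)])
E
```

```text
pics
top ['img', 'camera_matrix', 'eye', 'attitude', 'T'] [0.40321694 0.06533575 1.29714147] [[493.87858628   0.         275.35171396]
 [  0.         493.87858628 201.57590317]
 [  0.           0.           1.        ]]
bar1 [(0.83, [360.0, 208.0], [0.512, -0.158]), (0.81, [411.0, 162.0], [0.634, -0.293]), (0.77, [398.0, 198.0], [0.539, -0.257]), (0.7, [395.0, 229.0], [0.46, -0.247]), (0.6, [372.0, 161.0], [0.637, -0.191]), (0.54, [288.0, 175.0], [0.598, 0.029])]
kit_cabinet [(0.74, [290.0, 172.0], [0.604, 0.026])]
kit_drawer [(0.64, [283.0, 204.0], [0.521, 0.042])]
eye_left [(0.96, [289.0, 173.0], [0.604, 0.028])]
rod [(0.57, [167.0, 202.0], [0.524, 0.344])]
rod_rest [(0.62, [172.0, 195.0], [0.541, 0.331])]
cork [(0.82, [440.0, 198.0], [0.542, -0.367]), (0.17, [396.0, 199.0], [0.537, -0.252])]
brush [(0.97, [239.0, 270.0], [0.351, 0.153])]
scraper [(0.67, [358.0, 269.0], [0.356, -0.152])]
iron [(0.85, [112.0, 228.0], [0.455, 0.484]), (0.66, [288.0, 172.0], [0.605, 0.03])]
scene ['img', 'camera_matrix', 'eye', 'attitude', 'T'] [ 1.18145766 -0.73272488  0.82296452] [[483.07881424   0.         278.18294696]
 [  0.         483.07881424 208.0123268 ]
 [  0.           0.           1.        ]]
bar1 [(0.67, [228.0, 269.0], [0.521, -0.169]), (0.61, [218.0, 329.0], [0.641, -0.31]), (0.58, [254.0, 297.0], [0.631, -0.193]), (0.55, [182.0, 278.0], [0.462, -0.265]), (0.55, [266.0, 188.0], [0.344, 0.149])]
kit_cabinet [(0.82, [307.0, 242.0], [0.597, 0.037])]
kit_drawer [(0.74, [268.0, 221.0], [0.461, 0.035])]
eye_left [(0.74, [305.0, 242.0], [0.592, 0.035])]
rod [(0.64, [342.0, 180.0], [0.485, 0.345]), (0.25, [186.0, 244.0], [0.373, -0.178])]
rod_rest [(0.75, [361.0, 196.0], [0.579, 0.309])]
cork [(0.93, [166.0, 325.0], [0.551, -0.378]), (0.2, [365.0, 159.0], [0.465, 0.501])]
brush [(0.65, [269.0, 190.0], [0.361, 0.148])]
scraper []
iron [(0.67, [364.0, 159.0], [0.464, 0.501])]
```

```bash
python3 - <<'E'
import cv2
i=cv2.imread('pics/top0.png'); cv2.imwrite('pics/top0c.png',cv2.resize(i[110:310,80:480],None,fx=2,fy=2,interpolation=cv2.INTER_CUBIC))
E
```

```text
(no output)
```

View pics/top0c.png

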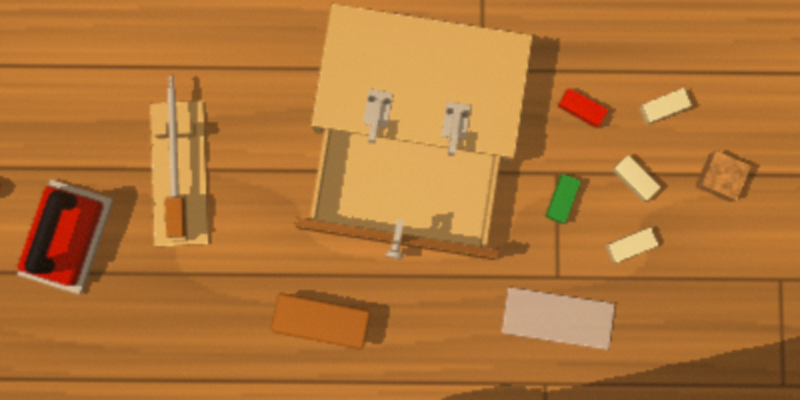

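View pics/scene0.png

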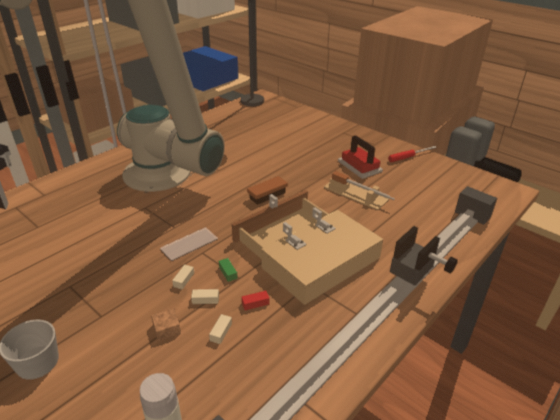

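Seen: ivory bars at top pixels (414,162), (399,199) and (397,232). Look-alikes are red at (372,163) and green at (362,209), and the cork is at (443,197). The rod grip is at (168,218), and the drawer's open part is around (285,200). That makes three bars; the cylinders near the scene camera are something else.

```bash
cat >> h.py <<'E'
def rects(c,z=.022,amin=60):
    im=c['img'].astype(int); m=((im[...,2]>115)&(im[...,0]>180)&(im[...,0]-im[...,2]<110)).astype(np.uint8)
    out=[]
    n,l,st,ce=cv2.connectedComponentsWithStats(m)
    for i in range(1,n):
        if st[i,4]<amin: continue
        pts=np.argwhere(l==i)[:,::-1].astype(float)
        w=np.array([ray(c,p,z)[:2] for p in pts],np.float32)
        r=cv2.minAreaRect(w*1000); b=cv2.boxPoints(r); e=[b[1]-b[0],b[2]-b[1]]; e=max(e,key=np.linalg.norm)
        out.append((ce[i].round().tolist(),st[i,4],(np.array(r[0])/1000).round(4).tolist(),np.round(r[1]).tolist(),round(float(np.arctan2(e[1],e[0])%np.pi),3)))
    return out
E
python3 - <<'E'
from h import *
c=cam('top')
for r in rects(c,.022): print(r)
s=env.state(); print(s['tcp_pos'],s['orientation'],R.from_quat(s['orientation']).as_matrix().round(3).tolist(),s['contact_force'],s['time'])
for k in ['eye_left','rod','kit_cabinet','kit_drawer']:
    for m in masks_of(k,'top')[:3]:
        print(k,m['p'],m['location'],m['region'].sum(),[(a.min(),a.max()) for a in np.nonzero(m['region'])])
f=lambda x,y:(80+x/2,110+y/2)
for p in [(332,4),(531,36),(517,157),(313,128)]: print('cab',ray(c,f(*p),.062).round(4))
for p in [(298,222),(498,256)]: print('board',ray(c,f(*p),.060).round(4))
for p in [(175,234),(174,198),(170,78)]: print('rod',ray(c,f(*p),.040).round(4))
i=c['img'];save(cv2.resize(i[130:245,130:330],None,fx=4,fy=4,interpolation=cv2.INTER_CUBIC),'cabz.png')
E
```

```text
([98.0, 76.0], np.int32(96), [0.8578, 0.5374], [22.0, 30.0], 1.581)
([188.0, 77.0], np.int32(825), [0.8572, 0.2998], [255.0, 24.0], 1.57)
([378.0, 79.0], np.int32(1609), [0.8574, -0.2081], [25.0, 495.0], 1.571)
([191.0, 88.0], np.int32(450), [0.829, 0.2872], [14.0, 236.0], 1.581)
([382.0, 90.0], np.int32(861), [0.8287, -0.2132], [14.0, 468.0], 1.581)
([519.0, 110.0], np.int32(366), [0.7771, -0.5792], [61.0, 54.0], 1.53)
([165.0, 181.0], np.int32(105), [0.58, 0.349], [139.0, 5.0], 0.058)
([267.0, 165.0], np.int32(149), [0.6175, 0.0829], [30.0, 65.0], 2.975)
([413.0, 162.0], np.int32(203), [0.6343, -0.297], [24.0, 58.0], 1.962)
([306.0, 171.0], np.int32(157), [0.6022, -0.0182], [30.0, 65.0], 2.951)
([398.0, 198.0], np.int32(208), [0.5389, -0.2571], [57.0, 22.0], 0.781)
([396.0, 232.0], np.int32(214), [0.451, -0.2505], [24.0, 59.0], 1.971)
([535.0, 244.0], np.int32(213), [0.4249, -0.6095], [58.0, 32.0], 0.434)
([106.0, 251.0], np.int32(62), [0.396, 0.5009], [81.0, 8.0], 1.338)
([359.0, 269.0], np.int32(1203), [0.3565, -0.1529], [136.0, 57.0], 1.424)
([270.0, 356.0], np.int32(641), [0.13
[... 614 characters left out ...]
4(227)), (np.int64(164), np.int64(172))]
kit_cabinet 0.82 [287.3, 172.5] 10996 [(np.int64(113), np.int64(239)), (np.int64(228), np.int64(345))]
kit_drawer 0.8 [283.1, 207.0] 4680 [(np.int64(175), np.int64(239)), (np.int64(228), np.int64(329))]
kit_drawer 0.69 [358.9, 268.3] 1238 [(np.int64(254), np.int64(283)), (np.int64(331), np.int64(386))]
kit_drawer 0.66 [395.9, 197.1] 278 [(np.int64(188), np.int64(209)), (np.int64(386), np.int64(409))]
cab [0.7527 0.1393 0.062 ]
cab [ 0.7135 -0.1151  0.062 ]
cab [ 0.5579 -0.0967  0.062 ]
cab [0.5923 0.1609 0.062 ]
board [0.4735 0.1779 0.06  ]
board [ 0.4333 -0.0728  0.06  ]
rod [0.4579 0.3357 0.04  ]
rod [0.5038 0.3384 0.04  ]
rod [0.6591 0.3483 0.04  ]
```

View pics/cabz.png

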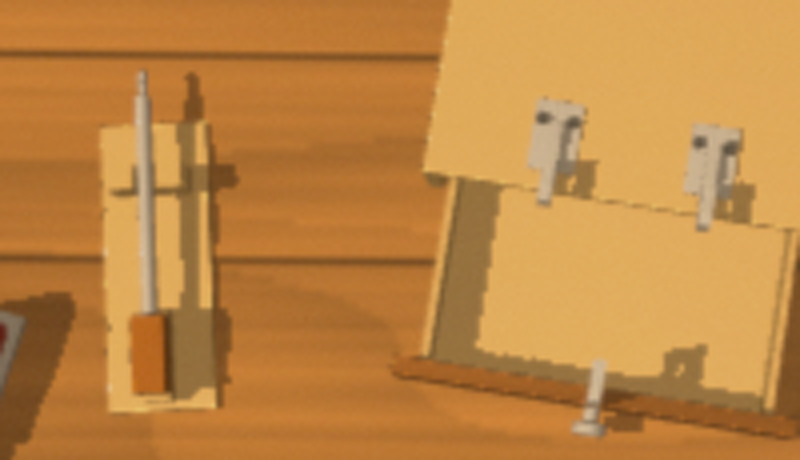

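```bash
cat >> h.py <<'E'
def plan(p,al=None,s=None):
    s=s or env.state(); M=R.from_quat(s['orientation']).as_matrix(); a0=np.arctan2(M[1,0],M[0,0])
    d=M.T@(np.array(p)-s['tcp_pos'])/.2
    da=0 if al is None else -((al-a0+np.pi)%(2*np.pi)-np.pi)/.5
    print('from',np.round(s['tcp_pos'],4),'al',round(a0,3),'-> inc',d.round(3).tolist(),'tw',round(da,3),'t',s['time'])
CY=-.137; CC=np.array([.6541,.0221])
def cab(x,y): return CC+np.array([np.cos(CY)*x-np.sin(CY)*y, np.sin(CY)*x+np.cos(CY)*y])
E
python3 - <<'E'
from h import *
plan([.539,-.257,.15],-.79)
E
```

```text
from [ 0.1873 -0.5437  0.2055] al -1.239 -> inc [-0.783, -2.13, 0.277] tw -0.898 t 1.35
```

Call:
move_arm --pt "-0.4 -1 0.1 0" --pt "-0.4 -1 0.1 0" --pt "-0.4 -1 0.1 0" --pt "-0.4 -1 0.1 0" --pt "-0.4 -1 0.1 0" --pt "-0.4 -1 0.1 0" --jaw -0.3 --newtons 25

```text
time: 1.85
tcp_pos: [0.3539, -0.3981, 0.1851]
orientation: [0.815, -0.579, -0.0, -0.002]
contact_force: [-0.2, -0.8, -0.1]
gripper_width: 0.0616
```

Call:
move_arm --pt "-0.38 -1 0.17 0" --pt "-0.38 -1 0.17 0" --pt "-0.38 -1 0.17 0" --pt "-0.38 -1 0.17 0" --pt "-0.38 -1 0.17 0" --pt "-0.38 -1 0.17 0"

```text
time: 2.35
tcp_pos: [0.5183, -0.262, 0.1504]
orientation: [0.815, -0.579, -0.0, -0.002]
contact_force: [-0.7, -0.9, 0.3]
gripper_width: 0.061
```

Call:
move_arm --pt "0 -0.13 0 -0.9" --pt "0 -0.13 0 -0.9" --pt "0 -0.13 0 -0.9" --pt "0 -0.13 0 -0.9" --pt "0 -0.13 0 -0.9" --pt "0 -0.13 0 -0.9"

```text
time: 2.85
tcp_pos: [0.539, -0.2581, 0.1515]
orientation: [0.923, -0.386, 0.0, 0.0]
contact_force: [0.2, -0.0, -0.1]
gripper_width: 0.0612
```

```bash
cat >> h.py <<'E'
def ivory(c,z=.022):
    return [r for r in rects(c,z,300) if 20<min(r[3])<36 and 50<max(r[3])<75]
E
python3 - <<'E'
from h import *
c=cam('wrist'); save(c['img'],'w1.png')
for r in rects(c,.022,300): print(r)
for k in boxes_of('bar1','wrist'): print(k['p'],k['location'],ray(c,k['location'],.022))
plan([.539,-.257,.004],-.79)
E
```

```text
([382.0, 152.0], np.int32(1846), [0.6353, -0.2985], [25.0, 59.0], 1.962)
([274.0, 195.0], np.int32(1629), [0.5397, -0.2591], [58.0, 24.0], 0.779)
([45.0, 241.0], np.int32(707), [0.3509, -0.1426], [131.0, 51.0], 1.025)
([186.0, 245.0], np.int32(422), [0.4458, -0.2361], [25.0, 24.0], 0.388)
([227.0, 260.0], np.int32(336), [0.4599, -0.2704], [25.0, 18.0], 0.401)
0.91 [176.2, 142.9] [ 0.51350179 -0.16353593  0.022     ]
0.86 [204.5, 243.7] [ 0.45936083 -0.24452575  0.022     ]
0.81 [274.7, 192.8] [ 0.54219916 -0.25695132  0.022     ]
0.74 [295.8, 62.5] [ 0.63342261 -0.19121914  0.022     ]
0.62 [381.2, 152.3] [ 0.63485859 -0.29804062  0.022     ]
from [ 0.539  -0.258   0.1515] al -0.791 -> inc [-0.003, -0.004, 0.738] tw -0.002 t 2.95
```

View pics/w1.png

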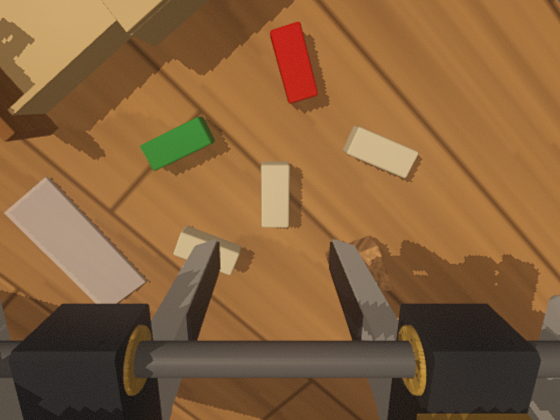

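Call:
move_arm --pt "0 0 0.2 0" --pt "0 0 0.4 0" --pt "0 0 0.6 0" --pt "0 0 0.73 0" --pt "0 0 0.73 0" --pt "0 0 0.73 0"

```text
time: 3.45
tcp_pos: [0.5388, -0.2575, 0.0048]
orientation: [0.923, -0.385, -0.001, -0.0]
contact_force: [-0.7, -0.3, -0.3]
gripper_width: 0.061
```

Call:
move_arm --pt "0 0 0 0" --pt "0 0 0 0" --pt "0 0 0 0" --pt "0 0 0 0" --pt "0 0 -0.1 0" --pt "0 0 -0.3 0" --pt "0 0 -0.5 0" --pt "0 0 -0.73 0" --pt "0 0 -0.73 0" --jaw 1

```text
time: 4.2
tcp_pos: [0.5434, -0.2599, 0.1602]
orientation: [0.923, -0.384, 0.008, 0.001]
contact_force: [0.7, -1.3, -0.2]
gripper_width: 0.0046
```

Call:
move_arm --pt "-0.67 -0.63 0 0.92" --pt "-0.67 -0.63 0 0.92" --pt "-0.67 -0.63 0 0.92" --pt "-0.67 -0.63 0 0.92" --pt "-0.67 -0.63 0 0.92" --pt "-0.67 -0.63 0 0.92" --pt "-0.67 -0.63 0 0.92"

```text
time: 4.78
tcp_pos: [0.5342, -0.0728, 0.1517]
orientation: [0.812, -0.584, 0.001, 0.0]
contact_force: [-0.2, -0.1, 0.7]
gripper_width: 0.0005
```

Call:
move_arm --pt "-0.88 -0.26 0 0.92" --pt "-0.88 -0.26 0 0.92" --pt "-0.88 -0.26 0 0.92" --pt "-0.88 -0.26 0 0.92" --pt "-0.88 -0.26 0 0.92" --pt "-0.88 -0.26 0 0.92" --pt "-0.88 -0.26 0 0.92" --pt "-0.88 -0.26 0 0.92"

```text
time: 5.45
tcp_pos: [0.5285, 0.1083, 0.1513]
orientation: [-0.656, 0.754, -0.001, -0.0]
contact_force: [0.5, 0.9, 0.7]
gripper_width: 0.0005
```

```bash
python3 - <<'E'
from h import *
c=cam('wrist'); save(c['img'],'w2.png')
plan([*cab(-.137,.07),.018],-1.708)
print(proj(c,[*cab(-.08,.13),.062]),proj(c,[*cab(-.08,-.13),.062]),proj(c,[*cab(-.191,.1),.046]))
E
```

```text
from [0.5284 0.108  0.1513] al -1.71 -> inc [-0.011, 0.004, 0.667] tw -0.005 t 5.5
[192.68789449 139.29641164] [533.44954833 138.84519568] [238.42754256 262.98297972]
```

View pics/w2.png

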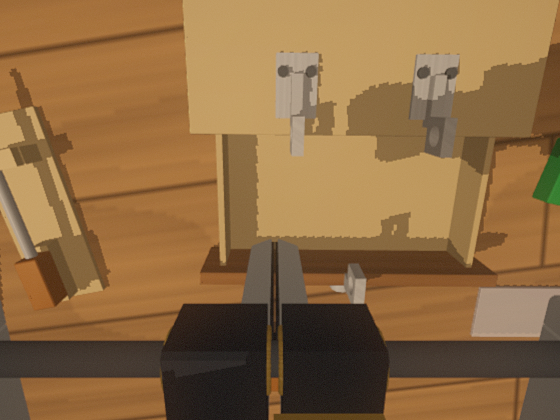

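The grip closed too slowly before the lift, so bar B was missed and the hand is empty (width 0.5 mm). I'm going back for it with the jaw open.

Call:
move_arm --pt "0.9 -0.15 0 -0.92" --pt "0.9 -0.15 0 -0.92" --pt "0.9 -0.15 0 -0.92" --pt "0.9 -0.15 0 -0.92" --pt "0.9 -0.15 0 -0.92" --pt "0.9 -0.15 0 -0.92" --pt "0.9 -0.15 0 -0.92" --jaw -0.3

```text
time: 6.08
tcp_pos: [0.5326, -0.0759, 0.1513]
orientation: [0.809, -0.587, 0.0, 0.0]
contact_force: [-0.3, 0.4, 0.4]
gripper_width: 0.0439
```

Call:
move_arm --pt "0.88 0.26 0 -0.92" --pt "0.88 0.26 0 -0.92" --pt "0.88 0.26 0 -0.92" --pt "0.88 0.26 0 -0.92" --pt "0.88 0.26 0 -0.92" --pt "0.88 0.26 0 -0.92" --pt "0.88 0.26 0 -0.92" --pt "0.88 0.26 0 -0.92"

```text
time: 6.75
tcp_pos: [0.5388, -0.2548, 0.1512]
orientation: [0.923, -0.385, -0.001, -0.001]
contact_force: [-0.5, 0.7, -0.1]
gripper_width: 0.0613
```

```bash
python3 - <<'E'
from h import *
c=cam('wrist'); save(c['img'],'w3.png')
for r in rects(c,.022,300): print(r)
print([(b['p'],np.round(b['location']),ray(c,b['location'],.022).round(3)) for b in boxes_of('bar1','wrist')])
plan([.539,-.257,.004],-.79)
E
```

```text
([385.0, 155.0], np.int32(1839), [0.6354, -0.2985], [24.0, 59.0], 1.963)
([278.0, 198.0], np.int32(1600), [0.5401, -0.2588], [58.0, 24.0], 0.782)
([47.0, 241.0], np.int32(685), [0.3702, -0.1534], [119.0, 55.0], 1.425)
([187.0, 246.0], np.int32(329), [0.4449, -0.2342], [25.0, 20.0], 0.382)
([229.0, 262.0], np.int32(402), [0.4595, -0.2692], [25.0, 21.0], 0.393)
[(0.95, array([381., 154.]), array([ 0.634, -0.295,  0.022])), (0.91, array([219., 250.]), array([ 0.464, -0.256,  0.022])), (0.76, array([296.,  64.]), array([ 0.632, -0.188,  0.022])), (0.74, array([181., 147.]), array([ 0.513, -0.165,  0.022])), (0.62, array([278., 196.]), array([ 0.542, -0.257,  0.022]))]
from [ 0.539  -0.2543  0.1515] al -0.788 -> inc [0.01, 0.01, 0.738] tw 0.005 t 6.85
```

Call:
move_arm --pt "0.01 0.01 0.2 0" --pt "0.01 0.01 0.4 0" --pt "0.01 0.01 0.6 0" --pt "0.01 0.01 0.73 0" --pt "0.01 0.01 0.73 0" --pt "0.01 0.01 0.73 0"

```text
time: 7.35
tcp_pos: [0.5389, -0.2571, 0.0048]
orientation: [0.924, -0.384, -0.001, -0.0]
contact_force: [-0.3, -0.1, -0.6]
gripper_width: 0.0615
```

Call:
move_arm --pt "0 0 0 0" --pt "0 0 0 0" --pt "0 0 0 0" --pt "0 0 0 0" --pt "0 0 0 0" --pt "0 0 0 0" --pt "0 0 0 0" --pt "0 0 0 0" --pt "0 0 0 0" --jaw 1

```text
time: 8.1
tcp_pos: [0.5393, -0.2589, 0.0059]
orientation: [0.923, -0.384, 0.0, 0.0]
contact_force: [-1.0, 0.6, 4.5]
gripper_width: 0.0258
```

Call:
move_arm --pt "0 0 -0.1 0" --pt "0 0 -0.3 0" --pt "0 0 -0.5 0" --pt "0 0 -0.73 0" --pt "0 0 -0.73 0"

```text
time: 8.52
tcp_pos: [0.5432, -0.2613, 0.1592]
orientation: [0.923, -0.384, 0.007, 0.001]
contact_force: [1.7, -0.2, 0.5]
gripper_width: 0.026
```

Call:
move_arm --pt "-0.67 -0.63 0 0.92" --pt "-0.67 -0.63 0 0.92" --pt "-0.67 -0.63 0 0.92" --pt "-0.67 -0.63 0 0.92" --pt "-0.67 -0.63 0 0.92" --pt "-0.67 -0.63 0 0.92" --pt "-0.67 -0.63 0 0.92"

```text
time: 9.1
tcp_pos: [0.5339, -0.0742, 0.151]
orientation: [0.812, -0.584, 0.0, 0.0]
contact_force: [0.3, -0.6, -0.6]
gripper_width: 0.0259
```

Call:
move_arm --pt "-0.88 -0.26 0 0.92" --pt "-0.88 -0.26 0 0.92" --pt "-0.88 -0.26 0 0.92" --pt "-0.88 -0.26 0 0.92" --pt "-0.88 -0.26 0 0.92" --pt "-0.88 -0.26 0 0.92" --pt "-0.88 -0.26 0 0.92" --pt "-0.88 -0.26 0 0.92" --pt "-0.88 -0.26 0 0.92"

```text
time: 9.85
tcp_pos: [0.5283, 0.1065, 0.1511]
orientation: [-0.656, 0.755, -0.0, -0.0]
contact_force: [-1.0, 0.0, -0.7]
gripper_width: 0.0259
```

Call:
move_arm --pt "0 0 0.2 0" --pt "0 0 0.4 0" --pt "0 0 0.55 0" --pt "0 0 0.65 0" --pt "0 0 0.66 0" --pt "0 0 0.66 0" --pt "0 0 0.66 0"

```text
time: 10.43
tcp_pos: [0.5292, 0.1076, 0.0204]
orientation: [-0.656, 0.755, -0.001, 0.001]
contact_force: [-0.1, -0.0, -0.1]
gripper_width: 0.0257
```

Call:
move_arm --pt "0 0 0 0" --pt "0 0 0 0" --pt "0 0 0 0" --pt "0 0 0 0" --pt "0 0 -0.2 0" --pt "0 0 -0.4 0" --pt "0 0 -0.66 0" --pt "0 0 -0.66 0" --pt "0 0 -0.66 0" --jaw 0.0

```text
time: 11.18
tcp_pos: [0.5307, 0.1089, 0.1558]
orientation: [-0.657, 0.754, -0.003, 0.004]
contact_force: [0.5, -0.3, 0.2]
gripper_width: 0.047
```

```bash
python3 - <<'E'
from h import *
c=cam('top'); save(cv2.resize(c['img'][130:280,200:450],None,fx=2,fy=2),'t2.png')
print([r for r in rects(c)if max(r[3])<70 and .4<r[2][0]<.7 and -.4<r[2][1]<.2])
plan([.6345,-.297,.15],.391)
E
```

```text
[([276.0, 165.0], np.int32(138), [0.6259, 0.06], [63.0, 18.0], 0.01), ([308.0, 165.0], np.int32(63), [0.6227, -0.0237], [24.0, 29.0], 1.575), ([256.0, 208.0], np.int32(80), [0.5115, 0.112], [24.0, 22.0], 1.418), ([394.0, 233.0], np.int32(170), [0.4499, -0.2473], [24.0, 54.0], 1.957)]
from [0.5287 0.1087 0.153 ] al -1.709 -> inc [1.936, -0.803, 0.017] tw -4.199 t 11.2333
```

Call:
move_arm --pt "0.645 -0.268 0 0.7" --pt "0.645 -0.268 0 0.7" --pt "0.645 -0.268 0 0.7" --pt "0.645 -0.268 0 0.7" --pt "0.645 -0.268 0 0.7" --pt "0.645 -0.268 0 0.7" --jaw -0.2

```text
time: 11.73
tcp_pos: [0.5617, -0.0266, 0.1492]
orientation: [-0.515, 0.857, 0.002, -0.002]
contact_force: [-0.0, 0.2, -0.3]
gripper_width: 0.0566
```

Call:
move_arm --pt "0.516 -0.471 0 0.7" --pt "0.516 -0.471 0 0.7" --pt "0.516 -0.471 0 0.7" --pt "0.516 -0.471 0 0.7" --pt "0.516 -0.471 0 0.7" --pt "0.516 -0.471 0 0.7"

```text
time: 12.23
tcp_pos: [0.5971, -0.1602, 0.1503]
orientation: [-0.359, 0.933, 0.002, -0.001]
contact_force: [0.4, 0.0, 0.8]
gripper_width: 0.0564
```

Call:
move_arm --pt "0.324 -0.619 0 0.68" --pt "0.324 -0.619 0 0.68" --pt "0.324 -0.619 0 0.68" --pt "0.324 -0.619 0 0.68" --pt "0.324 -0.619 0 0.68" --pt "0.324 -0.619 0 0.68" --pt "0.324 -0.619 0 0.68"

```text
time: 12.82
tcp_pos: [0.6321, -0.294, 0.1513]
orientation: [-0.196, 0.981, 0.001, -0.0]
contact_force: [1.1, 0.3, -0.2]
gripper_width: 0.0563
```

```bash
python3 - <<'E'
from h import *
c=cam('wrist'); save(c['img'],'w4.png')
for r in rects(c,.022,300): print(r)
print([(b['p'],np.round(b['location']),ray(c,b['location'],.022).round(3)) for b in boxes_of('bar1','wrist')])
plan([.635,-.298,.004],-2.75)
E
```

```text
([49.0, 171.0], np.int32(3296), [0.8266, -0.2165], [14.0, 339.0], 1.572)
([84.0, 67.0], np.int32(482), [0.8212, -0.3196], [139.0, 4.0], 1.569)
([10.0, 207.0], np.int32(1792), [0.8559, -0.1722], [18.0, 147.0], 1.579)
([274.0, 188.0], np.int32(1672), [0.6354, -0.2996], [24.0, 57.0], 1.967)
([426.0, 288.0], np.int32(719), [0.4573, -0.2644], [25.0, 31.0], 1.967)
[(0.96, array([423., 286.]), array([ 0.461, -0.266,  0.022])), (0.81, array([322., 330.]), array([ 0.532, -0.18 ,  0.022])), (0.73, array([274., 189.]), array([ 0.636, -0.3  ,  0.022])), (0.57, array([239., 282.]), array([ 0.631, -0.199,  0.022])), (0.47, array([401., 151.]), array([ 0.546, -0.375,  0.022]))]
from [ 0.6323 -0.2945  0.1518] al -2.746 -> inc [-0.006, -0.022, 0.739] tw 0.008 t 12.9167
```

Call:
move_arm --pt "0 -0.02 0.2 0" --pt "0 -0.02 0.4 0" --pt "0 -0.02 0.6 0" --pt "0 -0.02 0.73 0" --pt "0 -0.02 0.73 0" --pt "0 -0.02 0.73 0"

```text
time: 13.42
tcp_pos: [0.6337, -0.2994, 0.0053]
orientation: [-0.196, 0.981, 0.001, -0.001]
contact_force: [0.0, 0.7, 0.4]
gripper_width: 0.0564
```

Call:
move_arm --pt "0 0 0 0" --pt "0 0 0 0" --pt "0 0 0 0" --pt "0 0 0 0" --pt "0 0 0 0" --pt "0 0 0 0" --pt "0 0 0 0" --pt "0 0 0 0" --pt "0 0 0 0" --jaw 1

```text
time: 14.17
tcp_pos: [0.6344, -0.3011, 0.0061]
orientation: [-0.195, 0.981, -0.0, 0.0]
contact_force: [-1.1, 1.0, 4.1]
gripper_width: 0.0262
```

Call:
move_arm --pt "0 0 -0.1 0" --pt "0 0 -0.3 0" --pt "0 0 -0.5 0" --pt "0 0 -0.73 0" --pt "0 0 -0.73 0" --pt "0 0 -0.73 0"

```text
time: 14.67
tcp_pos: [0.6359, -0.3023, 0.1551]
orientation: [-0.195, 0.981, -0.003, 0.003]
contact_force: [0.5, 0.4, -0.6]
gripper_width: 0.0258
```

Call:
move_arm --pt "-0.036 0.596 0 -0.7" --pt "-0.036 0.596 0 -0.7" --pt "-0.036 0.596 0 -0.7" --pt "-0.036 0.596 0 -0.7" --pt "-0.036 0.596 0 -0.7" --pt "-0.036 0.596 0 -0.7"

```text
time: 15.17
tcp_pos: [0.5947, -0.1883, 0.1498]
orientation: [-0.363, 0.932, 0.0, -0.001]
contact_force: [0.8, -0.3, -0.2]
gripper_width: 0.0256
```

Call:
move_arm --pt "-0.236 0.549 0 -0.7" --pt "-0.236 0.549 0 -0.7" --pt "-0.236 0.549 0 -0.7" --pt "-0.236 0.549 0 -0.7" --pt "-0.236 0.549 0 -0.7" --pt "-0.236 0.549 0 -0.7"

```text
time: 15.67
tcp_pos: [0.5566, -0.0768, 0.151]
orientation: [-0.519, 0.855, -0.001, -0.0]
contact_force: [1.2, 0.0, -1.6]
gripper_width: 0.0259
```

Call:
move_arm --pt "-0.409 0.435 0 -0.68" --pt "-0.409 0.435 0 -0.68" --pt "-0.409 0.435 0 -0.68" --pt "-0.409 0.435 0 -0.68" --pt "-0.409 0.435 0 -0.68" --pt "-0.409 0.435 0 -0.68" --pt "-0.409 0.435 0 -0.68"

```text
time: 16.25
tcp_pos: [0.5174, 0.0354, 0.1513]
orientation: [-0.656, 0.755, -0.001, -0.0]
contact_force: [0.7, 0.4, -0.9]
gripper_width: 0.0258
```

```bash
python3 - <<'E'
from h import *
plan([*cab(-.137,0),.018],-1.708)
plan([*cab(-.137,0.07),.018],-1.708)
c=cam('wrist'); save(c['img'],'w5.png')
E
```

```text
from [0.5174 0.0354 0.1513] al -1.712 -> inc [-0.028, -0.0, 0.667] tw -0.008 t 16.25
from [0.5174 0.0354 0.1513] al -1.712 -> inc [-0.378, 0.001, 0.666] tw -0.008 t 16.25
```

View pics/w5.png

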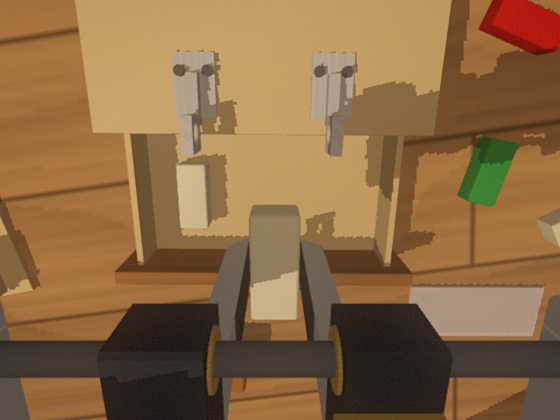

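Call:
move_arm --pt "-0.02 0 0.2 0" --pt "-0.02 0 0.4 0" --pt "-0.02 0 0.55 0" --pt "-0.02 0 0.65 0" --pt "-0.02 0 0.66 0" --pt "-0.02 0 0.66 0" --pt "-0.02 0 0.66 0"

```text
time: 16.88
tcp_pos: [0.518, 0.0404, 0.0203]
orientation: [-0.656, 0.755, -0.001, 0.001]
contact_force: [0.5, -0.1, -0.6]
gripper_width: 0.0259
```

Call:
move_arm --pt "0 0 0 0" --pt "0 0 0 0" --pt "0 0 0 0" --pt "0 0 0 0" --pt "0 0 -0.2 0" --pt "0 0 -0.4 0" --pt "0 0 -0.66 0" --pt "0 0 -0.66 0" --pt "0 0 -0.66 0" --jaw 0.0

```text
time: 17.63
tcp_pos: [0.5195, 0.0412, 0.1557]
orientation: [-0.657, 0.754, -0.003, 0.003]
contact_force: [0.1, 0.4, -0.1]
gripper_width: 0.047
```

Call:
move_arm --pt "0.49 0.04 0 0.69" --pt "0.49 0.04 0 0.69" --pt "0.49 0.04 0 0.69" --pt "0.49 0.04 0 0.69" --pt "0.49 0.04 0 0.69" --pt "0.49 0.04 0 0.69" --jaw -0.2

```text
time: 18.13
tcp_pos: [0.4945, -0.0538, 0.1503]
orientation: [-0.518, 0.855, 0.001, -0.001]
contact_force: [-0.0, 0.9, -0.0]
gripper_width: 0.0561
```

Call:
move_arm --pt "0.476 -0.126 0 0.69" --pt "0.476 -0.126 0 0.69" --pt "0.476 -0.126 0 0.69" --pt "0.476 -0.126 0 0.69" --pt "0.476 -0.126 0 0.69" --pt "0.476 -0.126 0 0.69"

```text
time: 18.63
tcp_pos: [0.4735, -0.1491, 0.1511]
orientation: [-0.364, 0.931, 0.001, 0.0]
contact_force: [0.3, 0.4, 0.4]
gripper_width: 0.0566
```

Call:
move_arm --pt "0.405 -0.28 0 0.69" --pt "0.405 -0.28 0 0.69" --pt "0.405 -0.28 0 0.69" --pt "0.405 -0.28 0 0.69" --pt "0.405 -0.28 0 0.69" --pt "0.405 -0.28 0 0.69" --pt "0.405 -0.28 0 0.69"

```text
time: 19.22
tcp_pos: [0.4518, -0.2448, 0.1514]
orientation: [-0.199, 0.98, 0.0, 0.0]
contact_force: [-0.0, 0.1, -0.3]
gripper_width: 0.0566
```

```bash
python3 - <<'E'
from h import *
c=cam('wrist'); save(c['img'],'w6.png')
for r in rects(c,.022,300): print(r)
print([(b['p'],np.round(b['location']),ray(c,b['location'],.022).round(3)) for b in boxes_of('bar1','wrist')])
plan([.452,-.251,.004],-2.74)
c=cam('top'); save(cv2.resize(c['img'][130:280,200:450],None,fx=3,fy=3),'t3.png')
print([r for r in rects(c)if max(r[3])<70 and .4<r[2][0]<.7 and -.4<r[2][1]<.2])
E
```

```text
([278.0, 188.0], np.int32(1740), [0.4516, -0.2526], [25.0, 58.0], 1.965)
([365.0, 258.0], np.int32(713), [0.3554, -0.2184], [26.0, 56.0], 2.994)
([310.0, 311.0], np.int32(3051), [0.3651, -0.1522], [104.0, 56.0], 1.422)
[(0.81, array([180., 238.]), array([ 0.519, -0.172,  0.022])), (0.8, array([278., 186.]), array([ 0.453, -0.255,  0.022])), (0.76, array([ 75., 171.]), array([ 0.626, -0.196,  0.022])), (0.6, array([237.,  18.]), array([ 0.538, -0.369,  0.022]))]
from [ 0.4518 -0.2453  0.1515] al -2.741 -> inc [0.01, -0.027, 0.737] tw -0.002 t 19.3167
[([267.0, 165.0], np.int32(150), [0.6175, 0.0829], [30.0, 65.0], 2.975), ([306.0, 171.0], np.int32(159), [0.6022, -0.0182], [30.0, 65.0], 2.951), ([257.0, 201.0], np.int32(217), [0.5296, 0.1097], [25.0, 58.0], 2.997), ([283.0, 205.0], np.int32(217), [0.5175, 0.042], [24.0, 59.0], 3.002), ([416.0, 213.0], np.int32(81), [0.5068, -0.3112], [22.0, 65.0], 2.352), ([396.0, 232.0], np.int32(217), [0.4512, -0.2505], [24.0, 59.0], 1.957)]
```

Call:
move_arm --pt "0.01 -0.03 0.2 0" --pt "0.01 -0.03 0.4 0" --pt "0.01 -0.03 0.6 0" --pt "0.01 -0.03 0.73 0" --pt "0.01 -0.03 0.73 0" --pt "0.01 -0.03 0.73 0"

```text
time: 19.87
tcp_pos: [0.4517, -0.2523, 0.0045]
orientation: [-0.198, 0.98, 0.001, -0.001]
contact_force: [0.5, 0.8, -0.0]
gripper_width: 0.0565
```

Call:
move_arm --pt "0 0 0 0" --pt "0 0 0 0" --pt "0 0 0 0" --pt "0 0 0 0" --pt "0 0 0 0" --pt "0 0 0 0" --pt "0 0 0 0" --pt "0 0 0 0" --pt "0 0 0 0" --jaw 1

```text
time: 20.62
tcp_pos: [0.4521, -0.2533, 0.0061]
orientation: [-0.197, 0.98, -0.0, 0.0]
contact_force: [-0.9, 0.4, 5.2]
gripper_width: 0.0257
```

Call:
move_arm --pt "0 0 -0.1 0" --pt "0 0 -0.3 0" --pt "0 0 -0.5 0" --pt "0 0 -0.73 0" --pt "0 0 -0.73 0" --pt "0 0 -0.73 0"

```text
time: 21.12
tcp_pos: [0.4537, -0.2543, 0.1544]
orientation: [-0.197, 0.98, -0.003, 0.002]
contact_force: [0.4, 0.1, -0.4]
gripper_width: 0.0258
```

Call:
move_arm --pt "-0.233 0.305 0 -0.69" --pt "-0.233 0.305 0 -0.69" --pt "-0.233 0.305 0 -0.69" --pt "-0.233 0.305 0 -0.69" --pt "-0.233 0.305 0 -0.69" --pt "-0.233 0.305 0 -0.69"

```text
time: 21.62
tcp_pos: [0.4706, -0.1791, 0.1502]
orientation: [-0.362, 0.932, 0.001, -0.001]
contact_force: [-0.2, -0.4, -0.7]
gripper_width: 0.0259
```

Call:
move_arm --pt "-0.323 0.209 0 -0.69" --pt "-0.323 0.209 0 -0.69" --pt "-0.323 0.209 0 -0.69" --pt "-0.323 0.209 0 -0.69" --pt "-0.323 0.209 0 -0.69" --pt "-0.323 0.209 0 -0.69"

```text
time: 22.12
tcp_pos: [0.4904, -0.1055, 0.1512]
orientation: [-0.516, 0.857, -0.0, -0.0]
contact_force: [-1.0, 0.3, -0.4]
gripper_width: 0.0259
```

Call:
move_arm --pt "-0.375 0.087 0 -0.69" --pt "-0.375 0.087 0 -0.69" --pt "-0.375 0.087 0 -0.69" --pt "-0.375 0.087 0 -0.69" --pt "-0.375 0.087 0 -0.69" --pt "-0.375 0.087 0 -0.69" --pt "-0.375 0.087 0 -0.69" --pt "-0.375 0.087 0 -0.69"

```text
time: 22.78
tcp_pos: [0.5099, -0.0308, 0.1514]
orientation: [-0.655, 0.755, -0.0, -0.0]
contact_force: [-0.2, 0.2, -0.1]
gripper_width: 0.0255
```

```bash
python3 - <<'E'
from h import *
plan([*cab(-.137,-.07),.018],-1.708)
c=cam('top')
print([r for r in rects(c)if max(r[3])<70 and .4<r[2][0]<.7 and -.4<r[2][1]<.2])
E
```

```text
from [ 0.5099 -0.0308  0.1514] al -1.712 -> inc [-0.011, 0.007, 0.667] tw -0.008 t 22.7833
[([267.0, 165.0], np.int32(154), [0.6175, 0.0829], [30.0, 65.0], 2.975), ([305.0, 175.0], np.int32(119), [0.5947, -0.0143], [20.0, 62.0], 2.903), ([369.0, 189.0], np.int32(109), [0.5635, -0.1839], [18.0, 54.0], 2.917), ([257.0, 201.0], np.int32(216), [0.5296, 0.1096], [25.0, 58.0], 2.997), ([282.0, 213.0], np.int32(71), [0.4978, 0.0447], [25.0, 19.0], 1.438)]
```

Call:
move_arm --pt "-0.045 0 0.2 0" --pt "-0.045 0 0.4 0" --pt "-0.045 0 0.55 0" --pt "-0.045 0 0.65 0" --pt "-0.045 0 0.66 0" --pt "-0.045 0 0.66 0" --pt "-0.045 0 0.66 0"

```text
time: 23.42
tcp_pos: [0.5124, -0.0213, 0.0204]
orientation: [-0.656, 0.754, -0.001, 0.001]
contact_force: [-0.5, -0.2, 0.6]
gripper_width: 0.0257
```

Call:
move_arm --pt "0 0 0 0" --pt "0 0 0 0" --pt "0 0 0 0" --pt "0 0 0 0" --pt "0 0 -0.2 0" --pt "0 0 -0.4 0" --pt "0 0 -0.66 0" --pt "0 0 -0.66 0" --pt "0 0 -0.66 0" --jaw 0.15

```text
time: 24.17
tcp_pos: [0.5142, -0.0213, 0.1556]
orientation: [-0.657, 0.754, -0.004, 0.003]
contact_force: [0.0, 0.4, 0.2]
gripper_width: 0.0399
```

Call:
move_arm --pt "0 1 -0.2 0" --pt "0 1 -0.2 0" --pt "0 1 -0.2 0" --pt "0 1 -0.2 0" --pt "0 1 -0.2 0" --pt "0 1 -0.2 0" --pt "0 1 -0.2 0"

```text
time: 24.75
tcp_pos: [0.3111, 0.0071, 0.1905]
orientation: [-0.657, 0.754, 0.0, -0.0]
contact_force: [-0.3, -0.3, -0.1]
gripper_width: 0.0399
```

```bash
python3 - <<'E'
from h import *
c=cam('top'); save(cv2.resize(c['img'][110:290,200:460],None,fx=3,fy=3,interpolation=cv2.INTER_CUBIC),'t4.png')
print([r for r in rects(c)if max(r[3])<70 and .4<r[2][0]<.7 and -.4<r[2][1]<.2])
c=cam('wrist'); save(c['img'],'w7.png')
K=lambda x,y,z: proj(c,[*cab(x,y),z]).round(1)
print('cab corners',K(-.08,.13,.062),K(-.08,-.13,.062),'eye tops',K(-.078,.05,.097),K(-.078,-.05,.097))
plan([*cab(-.26,0),.03],-1.708)
E
```

```text
[([267.0, 165.0], np.int32(149), [0.6175, 0.0832], [30.0, 65.0], 2.975), ([306.0, 171.0], np.int32(155), [0.6024, -0.0191], [30.0, 64.0], 2.982), ([257.0, 201.0], np.int32(214), [0.5296, 0.1095], [24.0, 58.0], 2.997), ([283.0, 205.0], np.int32(217), [0.5176, 0.0421], [25.0, 59.0], 3.007), ([307.0, 208.0], np.int32(216), [0.5124, -0.0204], [25.0, 58.0], 3.002)]
cab corners [   3.8 -150.8] [ 369.5 -151.1] eye tops [  91.  -195.1] [ 254.2 -195.2]
from [0.3135 0.0066 0.1907] al -1.709 -> inc [-0.31, -0.376, 0.803] tw -0.002 t 24.85
```

View pics/w7.png

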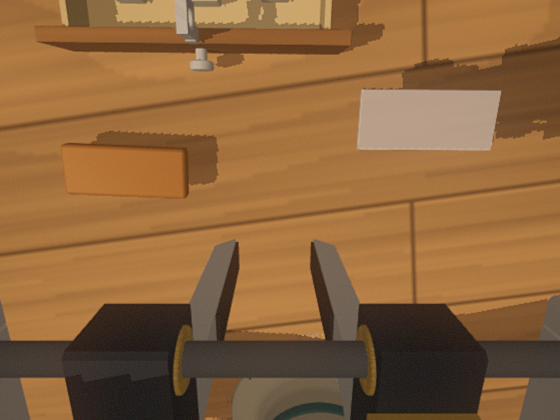

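```bash
python3 - <<'E'
from h import *
c=cam('wrist')
k=ray(c,(201,66),.035)[:2]; b1=ray(c,(44,42),.060)[:2]; b2=ray(c,(350,44),.060)[:2]
M=np.array([[np.cos(CY),np.sin(CY)],[-np.sin(CY),np.cos(CY)]])
print(k,M@(k-CC),M@(b1-CC),M@(b2-CC))
plan([*cab(-.25,0),.03],-1.708)
E
```

```text
[0.43607231 0.05578932] [-0.22058582  0.00359721] [-0.20459088  0.12588461] [-0.20628748 -0.12425914]
from [0.3139 0.0065 0.1907] al -1.709 -> inc [-0.31, -0.424, 0.803] tw -0.002 t 24.9
```

Call:
move_arm --pt "-0.32 -0.42 0 0" --pt "-0.32 -0.42 0 0" --pt "-0.32 -0.42 0 0" --pt "-0.32 -0.42 0 0" --pt "-0.32 -0.42 0 0" --pt "-0.32 -0.42 0 0" --pt "-0.32 -0.42 0 0" --jaw -0.5

```text
time: 25.48
tcp_pos: [0.4042, 0.058, 0.1908]
orientation: [-0.656, 0.754, 0.001, -0.001]
contact_force: [-0.5, 0.6, 0.2]
gripper_width: 0.0704
```

Call:
move_arm --pt "0 0 0.2 0" --pt "0 0 0.4 0" --pt "0 0 0.6 0" --pt "0 0 0.8 0" --pt "0 0 0.8 0" --pt "0 0 0.8 0"

```text
time: 25.98
tcp_pos: [0.4031, 0.058, 0.0308]
orientation: [-0.656, 0.755, 0.002, -0.002]
contact_force: [-0.8, -0.5, -0.1]
gripper_width: 0.0703
```

Call:
move_arm --pt "0 -0.08 0 0" --pt "0 -0.16 0 0" --pt "0 -0.24 0 0" --pt "0 -0.32 0 0" --pt "0 -0.38 0 0" --pt "0 -0.44 0 0" --pt "0 -0.5 0 0" --pt "0 -0.56 0 0" --pt "0 -0.6 0 0" --pt "0 -0.62 0 0"

```text
time: 26.82
tcp_pos: [0.5303, 0.0412, 0.0319]
orientation: [-0.657, 0.754, -0.001, 0.001]
contact_force: [-3.4, 1.0, 2.4]
gripper_width: 0.0705
```

Call:
move_arm --pt "0 -0.03 0 0" --pt "0 -0.06 0 0" --pt "0 -0.08 0 0" --pt "0 -0.1 0 0" --pt "0 -0.1 0 0"

```text
time: 27.23
tcp_pos: [0.5492, 0.0385, 0.0313]
orientation: [-0.657, 0.754, -0.001, 0.001]
contact_force: [-0.4, -0.7, -0.7]
gripper_width: 0.0705
```

Call:
move_arm --pt "0 -0.01 0 0" --pt "0 -0.02 0 0" --pt "0 -0.02 0 0"

```text
time: 27.48
tcp_pos: [0.552, 0.0381, 0.0313]
orientation: [-0.657, 0.754, -0.0, 0.0]
contact_force: [-2.1, 0.4, 0.7]
gripper_width: 0.0706
```

Call:
move_arm --pt "0 -0.01 0 0" --pt "0 -0.02 0 0" --pt "0 -0.02 0 0"

```text
time: 27.73
tcp_pos: [0.5551, 0.0376, 0.0313]
orientation: [-0.656, 0.754, 0.001, -0.001]
contact_force: [-3.8, -0.6, 1.8]
gripper_width: 0.0708
```

Call:
move_arm --pt "0 -0.01 0 0" --pt "0 -0.02 0 0" --pt "0 -0.02 0 0"

```text
time: 27.98
tcp_pos: [0.5551, 0.0376, 0.0313]
orientation: [-0.656, 0.755, 0.003, -0.003]
contact_force: [-10.6, 1.7, 8.6]
gripper_width: 0.0704
```

Call:
move_arm --pt "0 -0.01 0 0" --pt "0 -0.02 0 0" --pt "0 -0.02 0 0"

```text
time: 28.23
tcp_pos: [0.555, 0.0376, 0.0312]
orientation: [-0.656, 0.755, 0.006, -0.006]
contact_force: [-16.8, 1.9, 14.9]
gripper_width: 0.0704
```

Call:
move_arm --pt "0 0 0 0" --pt "0 0.04 0 0" --pt "0 0.2 0 0" --pt "0 0.36 0 0" --pt "0 0.4 0 0" --pt "0 0.4 0 0" --pt "0 0.4 0 0"

```text
time: 28.82
tcp_pos: [0.487, 0.0473, 0.0322]
orientation: [-0.657, 0.754, -0.002, 0.002]
contact_force: [0.6, -0.3, -0.1]
gripper_width: 0.0701
```

Call:
move_arm --pt "0 0 -0.2 0" --pt "0 0 -0.4 0" --pt "0 0 -0.6 0" --pt "0 0 -0.8 0" --pt "0 0 -1 0" --pt "0 0 -1 0" --pt "0 0 -1 0" --pt "0 0 -1 0" --pt "0 0 -1 0"

```text
time: 29.57
tcp_pos: [0.4843, 0.0473, 0.2299]
orientation: [-0.657, 0.754, 0.001, -0.001]
contact_force: [-0.1, -0.5, 0.7]
gripper_width: 0.0705
```

```bash
python3 - <<'E'
from h import *
c=cam('wrist'); save(c['img'],'w8.png'); np.savez('w8.npz',T=c['T'],K=c['camera_matrix'],img=c['img'])
K=lambda x,y,z: proj(c,[*cab(x,y),z]).round(1)
print('cab corners',K(-.08,.13,.062),K(-.08,-.13,.062),'eye tops',K(-.078,.05,.097),K(-.078,0,.097),K(-.078,-.05,.097))
plan([*cab(-.2,0),.25],-1.708)
E
```

```text
cab corners [138.9  93. ] [412.5  92.7] eye tops [217.2  89.4] [275.9  89.3] [334.6  89.2]
from [0.4841 0.0474 0.2296] al -1.709 -> inc [0.009, 0.141, -0.101] tw -0.002 t 29.6167
```

View pics/w8.png

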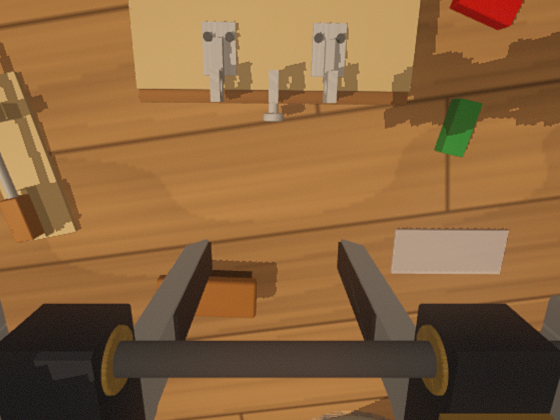

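```bash
cat > ov.py <<'E'
from h import *
def draw(c,cc,yaw,name,win,f):
    x0,x1,y0,y1=win; im=cv2.resize(c['img'][y0:y1,x0:x1],None,fx=f,fy=f,interpolation=cv2.INTER_CUBIC)
    def W(x,y,z): return [cc[0]+np.cos(yaw)*x-np.sin(yaw)*y, cc[1]+np.sin(yaw)*x+np.cos(yaw)*y, z]
    def L(a,b,col):
        p,q=[((proj(c,W(*v))-[x0,y0]+.5)*f).astype(int) for v in (a,b)]; cv2.line(im,tuple(map(int,p)),tuple(map(int,q)),col,1)
    for y in (.05,0,-.05):
        for s in (-.004,.004):
            q=[(-.091,y+s,.071),(-.065,y+s,.071),(-.065,y+s,.097),(-.091,y+s,.097)]
            for i in range(4): L(q[i],q[(i+1)%4],(0,0,255))
    q=[(-.08,.13,.062),(-.08,-.13,.062),(.08,-.13,.062),(.08,.13,.062)]
    for i in range(4): L(q[i],q[(i+1)%4],(0,160,0))
    save(im,name)
def load(n):
    d=np.load(n); return dict(img=d['img'],T=d['T'],camera_matrix=d['K'])
E
python3 - <<'E'
from ov import *
c=load('w8.npz'); print(c['T'].round(3))
draw(c,CC,CY,'ov8.png',(120,430,0,140),2.5)
E
```

```text
[[-0.137  0.951  0.278  0.566]
 [-0.991 -0.132 -0.038  0.036]
 [ 0.    -0.281  0.96   0.409]
 [ 0.     0.     0.     1.   ]]
```

View pics/ov8.png

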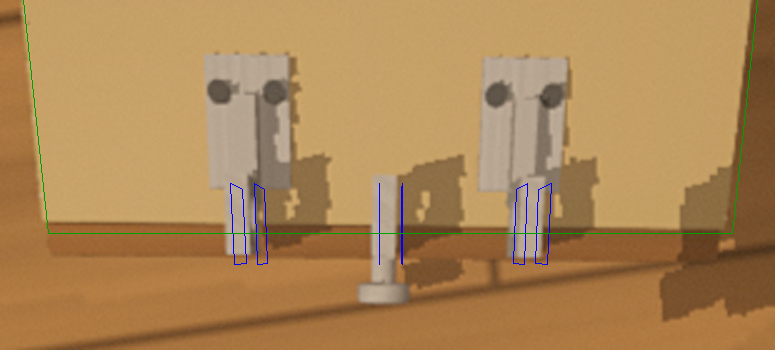

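The drawer is home. I'll thread the rod from the right side so the wrist camera can see the tip and eyes together. Next I go to the rod.

Call:
move_arm --pt "-0.72 0.1 0.2 -0.2" --pt "-0.72 0.1 0.2 -0.2" --pt "-0.72 0.1 0.2 -0.2" --pt "-0.72 0.1 0.2 -0.2" --pt "-0.72 0.1 0.2 -0.2" --pt "-0.72 0.1 0.2 -0.2" --jaw 0.0

```text
time: 30.12
tcp_pos: [0.4835, 0.1934, 0.1894]
orientation: [-0.695, 0.719, 0.001, -0.002]
contact_force: [-0.4, -0.5, 0.4]
gripper_width: 0.0469
```

Call:
move_arm --pt "-0.72 0.03 0.2 -0.2" --pt "-0.72 0.03 0.2 -0.2" --pt "-0.72 0.03 0.2 -0.2" --pt "-0.72 0.03 0.2 -0.2" --pt "-0.72 0.03 0.2 -0.2" --pt "-0.72 0.03 0.2 -0.2" --pt "-0.72 0.03 0.2 -0.2"

```text
time: 30.7
tcp_pos: [0.4844, 0.3352, 0.1514]
orientation: [0.728, -0.685, 0.0, 0.001]
contact_force: [0.0, 0.4, 0.2]
gripper_width: 0.047
```

```bash
python3 - <<'E'
from h import *
c=cam('wrist'); save(c['img'],'w9.png'); np.savez('w9.npz',T=c['T'],K=c['camera_matrix'],img=c['img'])
for m in masks_of('rod','wrist'): print(m['p'],m['location'],m['region'].sum(),[(int(a.min()),int(a.max())) for a in np.nonzero(m['region'])])
plan([.485,.337,.02],-1.508)
E
```

```text
0.61 [270.4, 143.8] 3864 [(0, 233), (258, 285)]
from [0.4846 0.3351 0.152 ] al -1.511 -> inc [-0.01, -0.002, 0.66] tw -0.006 t 30.8
```

View pics/w9.png

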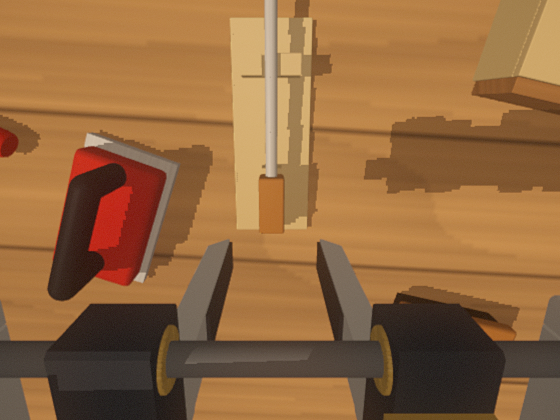

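```bash
python3 - <<'E'
from h import *
from ov import load
c=load('w9.npz')
a=ray(c,(271.5,177),.045);b=ray(c,(271.5,231),.045);t=ray(c,(270,5),.039)
print(a,b,t,(a+b)/2, np.arctan2(t[1]-a[1],t[0]-a[0]))
g=(a+b)/2; plan([g[0]+.005,g[1],.021],-1.508)
E
```

```text
[0.5074676  0.33825597 0.045     ] [0.45947181 0.33541617 0.045     ] [0.63698834 0.34707838 0.039     ] [0.4834697  0.33683607 0.045     ] 0.06801075722909307
from [0.4846 0.3351 0.152 ] al -1.511 -> inc [-0.008, -0.02, 0.655] tw -0.006 t 30.8
```

Call:
move_arm --pt "-0.01 -0.02 0.2 -0.01" --pt "-0.01 -0.02 0.4 -0.01" --pt "-0.01 -0.02 0.55 -0.01" --pt "-0.01 -0.02 0.65 -0.01" --pt "-0.01 -0.02 0.65 -0.01" --pt "-0.01 -0.02 0.65 -0.01" --pt "-0.01 -0.02 0.65 -0.01"

```text
time: 31.38
tcp_pos: [0.4895, 0.3391, 0.0232]
orientation: [0.73, -0.683, 0.001, -0.001]
contact_force: [0.6, -1.0, 0.4]
gripper_width: 0.0465
```

Call:
move_arm --pt "0 0 0 0" --pt "0 0 0 0" --pt "0 0 0 0" --pt "0 0 0 0" --pt "0 0 0 0" --pt "0 0 0 0" --pt "0 0 0 0" --pt "0 0 0 0" --jaw 1 --newtons 55

```text
time: 32.05
tcp_pos: [0.4883, 0.3393, 0.0223]
orientation: [0.73, -0.683, 0.0, -0.0]
contact_force: [-0.9, -1.7, 6.2]
gripper_width: 0.0218
```

Call:
move_arm --pt "0 0 -0.05 0" --pt "0 0 -0.12 0" --pt "0 0 -0.25 0" --pt "0 0 -0.4 0" --pt "0 0 -0.6 0" --pt "0 0 -0.8 0" --pt "0 0 -0.9 0" --pt "0 0 -0.9 0" --pt "0 0 -0.9 0"

```text
time: 32.8
tcp_pos: [0.488, 0.3395, 0.2025]
orientation: [0.73, -0.683, 0.0, -0.001]
contact_force: [-0.7, -0.5, -1.8]
gripper_width: 0.0217
```

```bash
python3 - <<'E'
from h import *
s=env.state(); print(s['gripper_width'],s['moment'],s['contact_force'])
c=cam('wrist'); save(c['img'],'w10.png')
plan([*cab(-.078,-.26),.2],CY)
E
```

```text
0.021664689303402332 [-0.05504992  0.06838596  0.00865267] [-0.66767045 -0.49695156 -1.8436305 ]
from [0.487  0.3389 0.2006] al -1.504 -> inc [2.83, -0.083, 0.005] tw -2.734 t 32.85
```

View pics/w10.png

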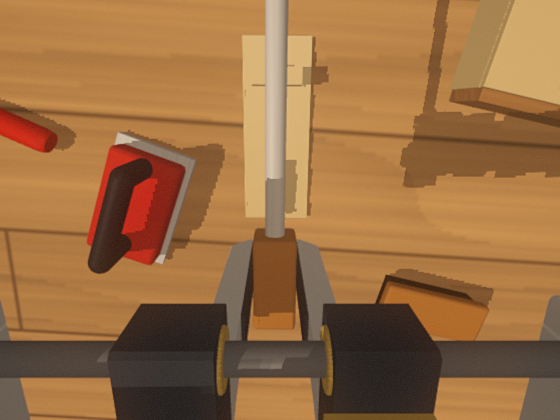

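Call:
move_arm --pt "0.12 0 0 -0.12" --pt "0.25 0 0 -0.25" --pt "0.4 0 0 -0.4" --pt "0.55 0 0 -0.55" --pt "0.7 0 0 -0.7" --pt "0.85 -0.03 0 -0.8" --pt "0.94 -0.03 0 -0.9" --pt "0.94 -0.03 0 -0.9" --pt "0.94 -0.03 0 -0.9"

```text
time: 33.6
tcp_pos: [0.5051, 0.1514, 0.1992]
orientation: [0.864, -0.504, -0.002, 0.001]
contact_force: [0.1, 0.3, -1.2]
gripper_width: 0.0216
```

Call:
move_arm --pt "0.12 0.05 0 -0.12" --pt "0.25 0.1 0 -0.25" --pt "0.4 0.18 0 -0.4" --pt "0.55 0.25 0 -0.55" --pt "0.7 0.32 0 -0.7" --pt "0.8 0.36 0 -0.8" --pt "0.86 0.39 0 -0.9" --pt "0.86 0.39 0 -0.9" --pt "0.86 0.39 0 -0.9"

```text
time: 34.35
tcp_pos: [0.5232, -0.0348, 0.2004]
orientation: [0.954, -0.298, -0.001, -0.001]
contact_force: [-0.7, 0.6, 0.4]
gripper_width: 0.0214
```

Call:
move_arm --pt "0.1 0.1 0 -0.12" --pt "0.2 0.22 0 -0.25" --pt "0.3 0.35 0 -0.4" --pt "0.4 0.48 0 -0.55" --pt "0.5 0.6 0 -0.7" --pt "0.55 0.68 0 -0.8" --pt "0.6 0.72 0 -0.91" --pt "0.6 0.72 0 -0.91" --pt "0.6 0.72 0 -0.91"

```text
time: 35.1
tcp_pos: [0.5409, -0.2209, 0.2008]
orientation: [0.997, -0.075, -0.001, -0.001]
contact_force: [-0.5, 1.1, -2.3]
gripper_width: 0.0216
```

```bash
python3 - <<'E'
from ov import *
c=cam('wrist'); np.savez('w11.npz',T=c['T'],K=c['camera_matrix'],img=c['img']); print(c['T'][:3,3])
save(c['img'],'w11.png')
yaw=-.146; m=np.array([.5798,.0346]); cc=m+.078*np.array([np.cos(yaw),np.sin(yaw)]); print(cc)
draw(c,cc,yaw,'ov11.png',(120,400,0,200),2.8)
plan([.5413,-.2225,.12],yaw)
E
```

```text
[ 0.55396996 -0.14086664  0.37989799]
[0.65697015 0.02325241]
from [ 0.5407 -0.2205  0.201 ] al -0.15 -> inc [0.005, 0.01, 0.405] tw -0.007 t 35.15
```

View pics/ov11.png

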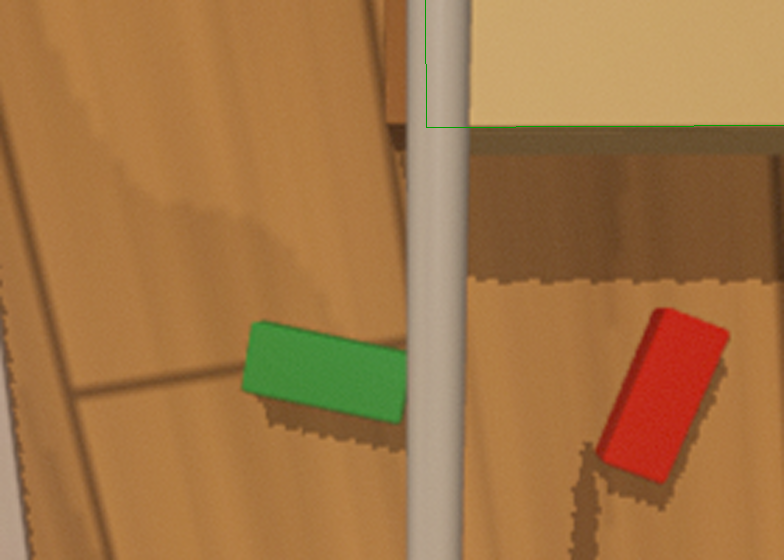

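Call:
move_arm --pt "0.01 0.01 0.15 -0.01" --pt "0.01 0.01 0.3 -0.01" --pt "0.01 0.01 0.45 -0.01" --pt "0.01 0.01 0.55 -0.01" --pt "0.01 0.01 0.62 -0.01" --pt "0.01 0.01 0.64 -0.01" --pt "0.01 0.01 0.64 -0.01" --pt "0.01 0.01 0.64 -0.01" --pt "0.01 0.01 0.64 -0.01"

```text
time: 35.9
tcp_pos: [0.5434, -0.2248, 0.0749]
orientation: [0.997, -0.072, 0.001, 0.001]
contact_force: [0.0, -0.8, -1.5]
gripper_width: 0.0216
```

```bash
python3 - <<'E'
from ov import *
s=env.state(); plan([.542,-.2226,.0723],-.146); print(s['contact_force'])
M=R.from_quat(s['orientation']).as_matrix(); P=lambda v:np.array(s['tcp_pos'])+M@np.array(v)
w=cam('wrist'); 
# rod centre columns
g=w['img'].astype(int)
for r in (10,60,110,160,210):
    sat=g[r].max(1)-g[r].min(1); cols=[i for i in range(255,300) if sat[i]<45]; print(r,cols[:1],cols[-1:],len(cols))
for y in (-.03,-.06,-.1,-.13): print('pred',y,proj(w,P([0,y,-.0117])).round(1))
ims=[]
for n,win,f in (('top',(255,385,140,220),6),('scene',(220,350,210,290),6)):
    c=cam(n); x0,x1,y0,y1=win
    im=cv2.resize(c['img'][y0:y1,x0:x1],None,fx=f,fy=f,interpolation=cv2.INTER_CUBIC)
    def D(p,col):
        q=((proj(c,p)-[x0,y0]+.5)*f).astype(int); cv2.circle(im,tuple(map(int,q)),4,col,1)
    D(P([0,-.180,-.0117]),(0,0,255)); D(P([0,-.02,-.0117]),(0,0,255))
    m=np.array([.5798,.0346]); yh=np.array([.1455,.9894])
    for k in (-.05,0,.05): D([*(m+yh*k),.084],(0,200,0))
    ims.append(im[:300])
save(np.vstack(ims),'ts.png')
E
```

```text
from [ 0.5434 -0.2248  0.0749] al -0.144 -> inc [-0.008, -0.01, 0.013] tw 0.005 t 35.9
[ 0.03211799 -0.8162417  -1.47788696]
10 [264] [288] 25
60 [266] [286] 21
110 [266] [285] 20
160 [265] [284] 20
210 [266] [283] 18
pred -0.03 [272.4 209.4]
pred -0.06 [272.3 149.6]
pred -0.1 [272.2  59.8]
pred -0.13 [272.1 -16.6]
```

View pics/ts.png

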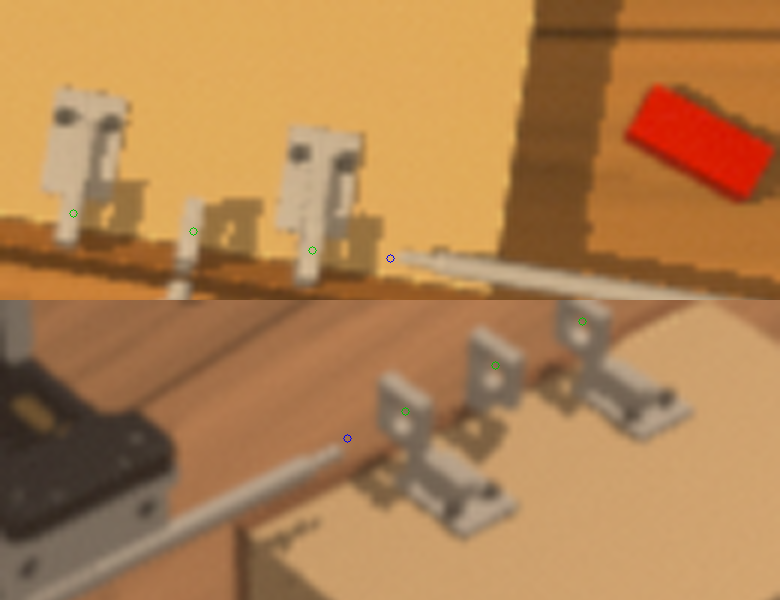

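The tip lines up with the eye in both views once the planned small correction (−1.6 mm in x, −2.6 mm in z) is applied. I'll correct that and insert through the first eye.

Call:
move_arm --pt "-0.008 0 0.013 0.005" --pt "-0.008 0 0.013 0.005" --pt "-0.008 0 0.013 0.005" --pt "-0.008 0 0.013 0.005"

```text
time: 36.38
tcp_pos: [0.5406, -0.2248, 0.0709]
orientation: [0.997, -0.073, 0.0, 0.0]
contact_force: [0.2, -0.6, -1.9]
gripper_width: 0.0213
```

```bash
python3 - <<'E'
from h import *
s=env.state(); plan([.542,-.2226,.0723],-.146); plan([*(np.array([.5798,.0346])-.215*np.array([.1455,.9894])),.0723],-.146)
E
```

```text
from [ 0.5406 -0.2248  0.0709] al -0.147 -> inc [0.005, -0.012, -0.007] tw -0.002 t 36.3833
from [ 0.5406 -0.2248  0.0709] al -0.147 -> inc [0.005, -0.237, -0.007] tw -0.002 t 36.3833
```

Call:
move_arm --pt "0.004 0 -0.006 0" --pt "0.004 -0.03 -0.006 0" --pt "0.004 -0.06 -0.006 0" --pt "0.004 -0.09 -0.006 0" --pt "0.004 -0.12 -0.006 0" --pt "0.004 -0.15 -0.006 0" --pt "0.004 -0.18 -0.006 0" --pt "0.004 -0.21 -0.006 0" --pt "0.004 -0.23 -0.006 0" --pt "0.004 -0.23 -0.006 0"

```text
time: 37.22
tcp_pos: [0.5482, -0.1783, 0.0721]
orientation: [0.997, -0.073, -0.0, -0.0]
contact_force: [0.0, -0.9, -0.6]
gripper_width: 0.0214
```

```bash
python3 - <<'E'
from ov import *
s=env.state(); plan([*(np.array([.5798,.0346])-.215*np.array([.1455,.9894])),.0723],-.146); print(s['contact_force'])
ims=[]
for n,win,f in (('top',(255,385,150,200),6),('scene',(220,350,215,265),6)):
    c=cam(n); x0,x1,y0,y1=win
    ims.append(cv2.resize(c['img'][y0:y1,x0:x1],None,fx=f,fy=f,interpolation=cv2.INTER_CUBIC))
save(np.vstack(ims),'ts2.png')
E
```

```text
from [ 0.5482 -0.1783  0.0721] al -0.146 -> inc [0.001, -0.001, -0.001] tw 0.001 t 37.2167
[ 0.03765724 -0.91890155 -0.61009405]
```

View pics/ts2.png

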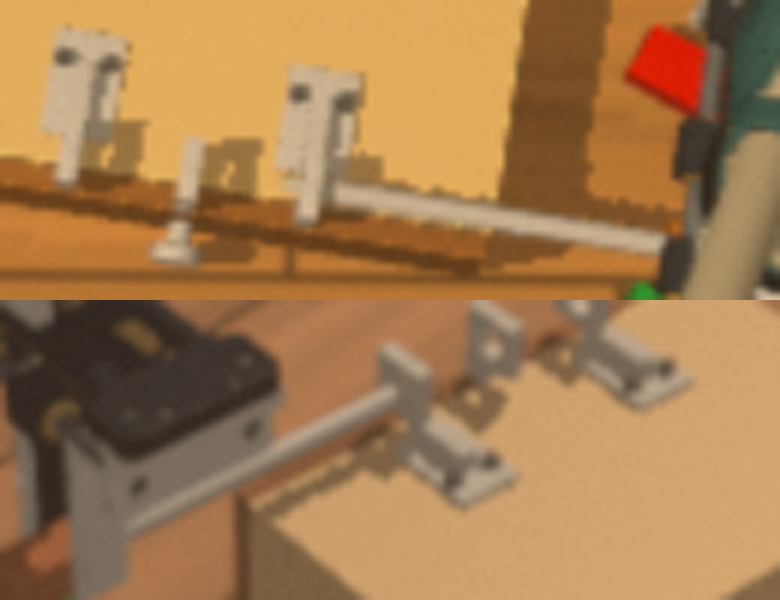

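Call:
move_arm --pt "0 -0.03 0 0" --pt "0 -0.06 0 0" --pt "0 -0.09 0 0" --pt "0 -0.12 0 0" --pt "0 -0.15 0 0" --pt "0 -0.18 0 0" --pt "0 -0.2 0 0" --pt "0 -0.22 0 0" --pt "0 -0.22 0 0"

```text
time: 38.07
tcp_pos: [0.5546, -0.135, 0.0721]
orientation: [0.997, -0.073, -0.0, -0.0]
contact_force: [-0.0, -0.5, -1.4]
gripper_width: 0.0216
```

```bash
python3 - <<'E'
from ov import *
s=env.state(); plan([*(np.array([.5798,.0346])-.088*np.array([.1455,.9894])),.0723],-.146); print(s['contact_force'],s['moment'])
w=cam('wrist'); np.savez('w12.npz',T=w['T'],K=w['camera_matrix'],img=w['img'])
ims=[]
for n,win,f in (('top',(255,385,150,190),6),('scene',(260,350,200,260),6)):
    c=cam(n); x0,x1,y0,y1=win
    ims.append(cv2.resize(c['img'][y0:y1,x0:x1],None,fx=f,fy=f,interpolation=cv2.INTER_CUBIC))
ims[1]=np.hstack([ims[1],cv2.resize(w['img'][0:200,180:320],(240,360))])
save(np.vstack(ims),'ts3.png')
E
```

```text
from [ 0.5546 -0.135   0.0721] al -0.146 -> inc [0.001, -0.417, -0.001] tw 0.001 t 38.0667
[-0.02904525 -0.52361885 -1.44398543] [-0.06965656 -0.03984006 -0.04227002]
```

View pics/ts3.png

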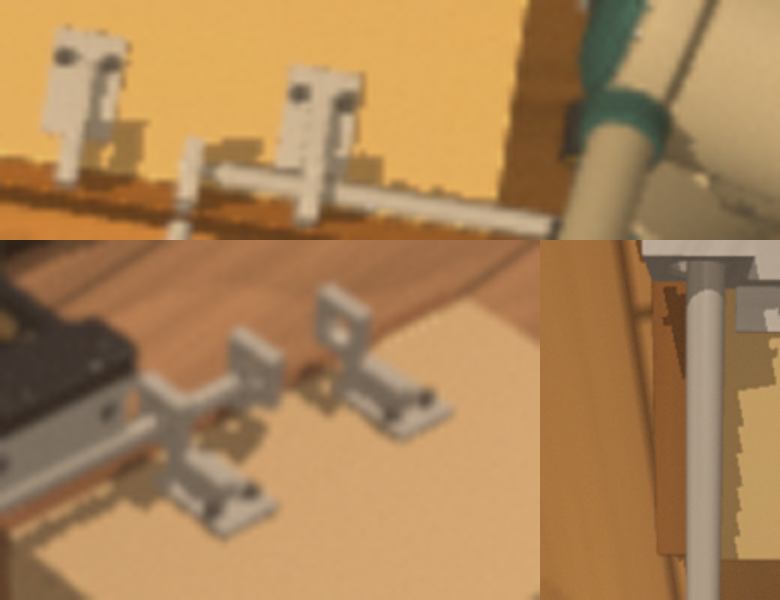

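The rod is through eye_right and at the drawer's eye, with no lateral force. Continuing.

Call:
move_arm --pt "0 -0.03 0 0" --pt "0 -0.06 0 0" --pt "0 -0.09 0 0" --pt "0 -0.12 0 0" --pt "0 -0.15 0 0" --pt "0 -0.18 0 0" --pt "0 -0.2 0 0" --pt "0 -0.21 0 0"

```text
time: 38.88
tcp_pos: [0.5608, -0.0934, 0.0721]
orientation: [0.997, -0.073, -0.0, -0.0]
contact_force: [-0.5, -0.1, -1.7]
gripper_width: 0.0218
```

Call:
move_arm --pt "0 -0.03 0 0" --pt "0 -0.06 0 0" --pt "0 -0.09 0 0" --pt "0 -0.12 0 0" --pt "0 -0.15 0 0" --pt "0 -0.18 0 0" --pt "0 -0.2 0 0" --pt "0 -0.2 0 0" --pt "0 -0.2 0 0"

```text
time: 39.63
tcp_pos: [0.5666, -0.0545, 0.0721]
orientation: [0.997, -0.073, 0.0, 0.0]
contact_force: [0.1, -0.2, -0.1]
gripper_width: 0.0212
```

```bash
python3 - <<'E'
from ov import *
s=env.state(); plan([*(np.array([.5798,.0346])-.088*np.array([.1455,.9894])),.0723],-.146); print(s['contact_force'],s['moment'])
c=cam('scene'); save(cv2.resize(c['img'][190:290,240:370],None,fx=5,fy=5,interpolation=cv2.INTER_CUBIC),'s4.png')
c=cam('top'); g=c['img'].astype(int)
# steel beyond left eye, along the axis
for y in (.06,.07,.08,.085,.09,.095,.1,.11):
    q=proj(c,[*(np.array([.5798,.0346])+y*np.array([.1455,.9894])),.084]); r=np.round(q).astype(int)
    print(y,r,[tuple(g[r[1]+k,r[0]]) for k in (-1,0,1)])
E
```

```text
from [ 0.5666 -0.0545  0.0721] al -0.146 -> inc [0.0, -0.01, -0.001] tw 0.0 t 39.6333
[ 0.09079354 -0.17467573 -0.14378421] [-0.10494197 -0.05980872 -0.01176358]
0.06 [263 174] [(np.int64(190), np.int64(164), np.int64(132)), (np.int64(208), np.int64(182), np.int64(149)), (np.int64(200), np.int64(173), np.int64(138))]
0.07 [259 174] [(np.int64(208), np.int64(182), np.int64(144)), (np.int64(208), np.int64(181), np.int64(143)), (np.int64(201), np.int64(167), np.int64(123))]
0.08 [255 173] [(np.int64(203), np.int64(171), np.int64(131)), (np.int64(208), np.int64(179), np.int64(142)), (np.int64(208), np.int64(166), np.int64(104))]
0.085 [253 173] [(np.int64(216), np.int64(188), np.int64(145)), (np.int64(208), np.int64(178), np.int64(138)), (np.int64(219), np.int64(170), np.int64(100))]
0.09 [251 173] [(np.int64(228), np.int64(177), np.int64(98)), (np.int64(225), np.int64(175), np.int64(97)), (np.int64(227), np.int64(176), np.int64(94))]
0.095 [249 172] [(np.int64(229), np.int64(178), np.int64(96)), (np.int64(229), np.int64(177), np.int64(95)), (np.int64(230), np.int64(181), np.int64(98))]
0.1 [247 172] [(np.int64(229), np.int64(178), np.int64(96)), (np.int64(228), np.int64(177), np.int64(93)), (np.int64(227), np.int64(174), np.int64(93))]
0.11 [243 171] [(np.int64(230), np.int64(178), np.int64(97)), (np.int64(230), np.int64(177), np.int64(95)), (np.int64(230), np.int64(180), np.int64(97))]
```

Call:
move_arm --pt "0 0 0 0" --pt "0 0 0 0" --pt "0 0 0 0" --pt "0 0 0 0" --pt "0 0 0 0" --pt "0 0 0 0" --jaw 0.0

```text
time: 40.23
tcp_pos: [0.5666, -0.0548, 0.0721]
orientation: [0.997, -0.073, 0.0, 0.0]
contact_force: [0.4, 1.1, 0.3]
gripper_width: 0.0468
```

Call:
move_arm --pt "0 0 -0.1 0" --pt "0 0 -0.3 0" --pt "0 0 -0.5 0" --pt "0 0 -0.7 0" --pt "0 0 -0.9 0" --pt "0 0 -0.9 0"

```text
time: 40.73
tcp_pos: [0.5709, -0.0556, 0.261]
orientation: [0.997, -0.073, 0.008, 0.001]
contact_force: [0.4, -0.4, 1.7]
gripper_width: 0.0473
```

Call:
move_arm --pt "-0.5 0.8 0 0" --pt "-0.5 0.8 0 0" --pt "-0.5 0.8 0 0" --pt "-0.5 0.8 0 0" --pt "-0.5 0.8 0 0" --pt "-0.5 0.8 0 0" --pt "-0.5 0.8 0 0" --pt "-0.5 0.8 0 0"

```text
time: 41.4
tcp_pos: [0.4448, -0.1979, 0.252]
orientation: [0.997, -0.073, 0.0, -0.0]
contact_force: [-0.2, -0.1, 0.6]
gripper_width: 0.0468
```

```bash
python3 - <<'E'
from ov import *
t=cam('top'); s=cam('scene')
a=cv2.resize(t['img'][135:205,220:350],None,fx=6,fy=6,interpolation=cv2.INTER_CUBIC)[:,:780]
b=cv2.resize(s['img'][205:270,240:370],None,fx=6,fy=6,interpolation=cv2.INTER_CUBIC)
save(cv2.resize(np.vstack([a,b]),None,fx=.72,fy=.72),'fin.png')
m=np.array([.5798,.0346]); yh=np.array([.1455,.9894]); g=t['img'].astype(int)
for y in (.07,.075,.08,.085,.09):
    q=np.round(proj(t,[*(m+y*yh),.0815])).astype(int); print(y,[g[q[1]+k,q[0]].tolist() for k in (-1,0,1)])
st=env.state(); print(st['time'],st['tcp_pos'],st['contact_force'],st['gripper_width'])
E
```

```text
0.07 [[204, 177, 139], [208, 181, 143], [200, 166, 123]]
0.075 [[200, 173, 137], [200, 172, 134], [220, 170, 101]]
0.08 [[190, 155, 111], [200, 174, 138], [188, 157, 112]]
0.085 [[204, 171, 128], [201, 172, 135], [198, 155, 97]]
0.09 [[223, 170, 95], [222, 172, 96], [223, 170, 91]]
41.5 [ 0.44510962 -0.19747494  0.25193878] [-0.868483   -0.08804174 -0.11577782] 0.04699929985686818
```

View pics/fin.png

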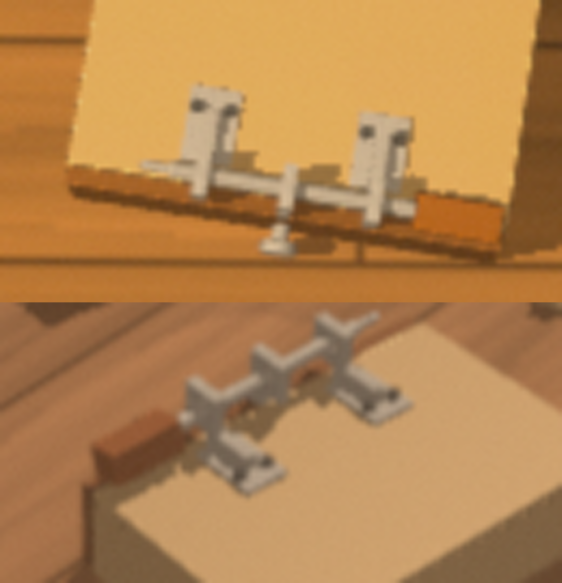

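The rod runs through all three eyes, with the nose clear of the left eye and the grip outside the right one. The drawer is home and the hand is free, so I'm handing in.

```bash
python3 -c "
from rig import env
print(env.close_job())"
```

```text
the job is handed in; nothing more can be done
None
```

The job is handed in at about 41.5 s of robot time: the three wax bars are in the drawer, the drawer is home, and the rod is threaded and released. No verdict was reported.

**What I did**
- **Bars:** Only three ivory bars were there. I put them side by side in the drawer and left the red and green look-alikes alone. My first grasp missed because I lifted before the jaw had closed; I went back and took that bar cleanly.
- **Drawer:** I pushed with both fingers beside the knob until the force rose to about 17 N with no further motion.
- **Rod:** I threaded it from the right through all three eyes, with no noticeable contact force, then let go and moved away.

**Last checks**
- **Bars in the drawer:** The top camera showed all three inside just before I closed it. They cannot be seen with it shut.
- **Rod:** The final top and scene pictures show it through all three eyes. The tip is about 32 mm past the outer face of the left eye (10 mm needed), and the grip is clear of the right eye.
- **Disagreements:** The cameras and the finger contact differed by about 3 mm on where the cabinet stands. The scene camera also reads about 2 pixels off in height. Neither affected the fit.
- **Not checked:** I did not separately measure whether the cork, brush, scraper and iron had moved; the arm had no known contact with them.

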